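# Charge a grinding jar with balls through a funnel

### The arm

A 7-joint arm with a two-finger parallel gripper is mounted at the origin on the work surface. World frame = base frame: x ahead of the robot, y to its left, z up, the work surface at z = 0. Lengths are in mm, angles in rad, forces in N, time in s.
With the tool pointing down it reaches from about 400 to 875 mm from the base axis. Payload 4.4 kg.
Tool frame: the origin (TCP) lies on the centre line of the jaws, within the pads' length; the fingertips stand 14 mm ahead of it and the grasp point (between the pads) lies 5 mm behind it (tips_ahead is the distance from the TCP to the fingertips, in mm); z points along the fingers, y is the line along which they close (so a half turn about z gives the same grasp; the last joint's range is limited). The gripper opens to 85 mm and grips with 20 to 120 N. Pads are 22 mm wide; open, the fingers measure 114 mm over their backs; the gripper's body (76 mm by 85 mm) begins 54 mm behind the grasp point. The pads swing forward as they close: fully open they stand 13 mm farther back than shut.
Start: joints at [-0.066, 0.628, 0.038, 1.517, -0.027, 0.996, -0.02], TCP at [650.014, 0.028, 209.513] pointing down, gripper open.
Joint ranges: [-3.06, 3.06], [-0.37, 2.12], [-1.25, 1.32], [0.18, 2.47], [-1.1, 4.24], [0.23, 1.98], [-2.94, 2.94]. Speed limits (rad/s): [2.57, 2.57, 3.14, 3.14, 3.14, 3.14, 3.14].

### API

Orientations are given as [roll, pitch, yaw] about the fixed x, y, z axes, in that order (R = Rz(yaw) Ry(pitch) Rx(roll)).
In Python, from cell import * gives the robot as it stands.
- The arm moves only by the tool move_arm, never from a script. Its argument "rows" is text: rows parted by semicolons, each of 7 numbers parted by spaces: the shift along the tool's x, y, z scaled (see below), then the turn, a rotation vector about the tool's x, y, z scaled (see below), then the closure, from -1 (fully open) to 1 (shut). A call has 1 to 12 rows; each row is the pose to reach, as a shift and turn from the pose commanded when the call began, along the tool's axes at that moment; what a row does not reach only later rows make up. The controller multiplies each number of a shift by 0.3 m and each number of a turn by pi/2 rad. A row lasts 1/12 s, in which the tool goes at most 41.7 mm and 7.16 degrees, less where a joint would pass 70% of its speed; a pose out of reach is approached as far as the arm can. A call with a number of a shift or a turn outside -1 to 1 is refused whole. A call with a gripper value outside its range is refused whole. The fingers move at their own pace and stop on an object; the grip force is fixed at half the most. Time passes only in rows, so rows that repeat a pose let the fingers close. It gives the time, the measured TCP pose, the force, the opening and the grip force at its end, in the units of the state.
- read_state(): the state, without advancing time (a new reading comes with each control period).
- get_image(name): name is "scene" or "side" or "wrist"; returns a dict with "img" (480x640x3 uint8, red, green, blue), "vfov" (degrees; the focal length in pixels is half the picture's height over the tangent of half this angle, whatever the lens; pixels are square), "cx", "cy" (the principal point, pixels), "extrinsics" (4x4, takes a point from camera to world coordinates); the wrist camera has in their place "T_tool_cam" (4x4, takes a point from camera to tool coordinates, whose origin is the TCP and whose axes are the flange's). Camera axes: x right, y up, looking along -z (the intrinsics and any distortion apply to the point x, -y, -z); pixel columns grow to the right and rows downward; lengths in mm; the calibration is good to about 2 mm. A picture is of the moment at which its call begins: read the wrist's pose just before it. There is no depth.
- finish_job(): hands the job in; it is judged then, once.
The state is a dict: "clock": time; "qpos": joint angles; "qd": joint speeds; "tau": joint torques, N m; "eef_pos": TCP position; "tool_rot": TCP orientation; "force": force on the tool from outside, world axes, zero at the start; "torque": the same for the moment, N m; "width": finger opening in mm; "gripper_force": force on a finger pad.
Only numpy, scipy, OpenCV 4.12 (cv2) and the standard library are available. Lean on these libraries where they do the work, as an engineer would, in place of code of your own. Each camera call takes 0.05 s, during which the arm holds its last target. There are 200 camera calls.

### The job

Charge the grinding jar: first stand the steel jar squarely in the pocket of the mill's clamp block, right down on its floor, then seat the white funnel fully in the jar's mouth, and only then pour all five ceramic balls from the scoop on the balance through the funnel into the jar. Leave the jar and funnel in place, stand the emptied scoop upright on the middle of the balance pan again and let go of everything. Do not knock or shift the bottles and glassware standing around.

Things in the scene. Friction and masses are not known exactly. Their poses are not given: they have to be found in the camera images.
- pocket (a point): centre of the floor of the square pocket in the mill's clamp block. The block is a fixed grey slab 136 x 136 mm, 30 mm tall; the pocket is 79 x 79 mm and 18 mm deep (floor 12 mm above the bench, walls to 30 mm), with chamfered edges. x and y run along the pocket's sides; z up.
- jar: steel grinding jar, open at the top: square body 62 x 62 mm outside, 56 x 56 mm inside, 85 mm tall, on a square foot plate 72 x 72 mm, 6 mm thick, that fits the pocket (any of four ways round). Inner floor 6 mm above the underside. Empty, about 0.35 kg. Origin: centre of the underside; x and y along the sides of body and foot.
- funnel: wide white plastic funnel, 142 mm across the rim. From its origin (centre of the stem's lower end) upwards along z: stem 46 mm outside, 41 mm bore; at 26 mm a flange 68 mm across, whose underside comes to rest on the jar's rim (the stem then hangs 26 mm inside the jar); cone up to the rim at 74 mm. Its x axis points to the grip tab. At the start it hangs in the stand.
- funnel_tab (a point): grip point of the funnel's upright tab: a flat plate on the rim, 10 mm thick (along the funnel's x), 42 mm wide (along its y), from 61 to 105 mm above the funnel's origin. The point lies 73 mm from the funnel's axis, 93 mm above its origin: pinch it from above, closing along the funnel's x, one finger inside the rim.
- stand: fixed grey ring, 90 mm across, 62 mm bore, 34 mm tall, in which the funnel hangs at the start (flange on its top). Origin: centre of the underside.
- scoop: aluminium weighing scoop with five balls, 0.16 kg empty. Origin: centre of the tray's underside. Tray 90 long (x -45 to 45), 56 wide, walls 45 high, floor 4 mm. Spout to +x: an open-ended ramp with side walls, rising at 25 degrees from x = 44 mm to the lip: the balls stay in while it is level and roll out once it is pitched nose-down well beyond 25 degrees (40 to 45 empties it). Handle to -x.
- scoop_grip (a point): grip point of the scoop's handle, 72 mm behind (-x) and 83 mm above the scoop's origin. The handle is a steel bar 14 mm thick (along the scoop's y) and 24 mm wide that leans 30 degrees back (its top towards -x); its upper end is 22 mm beyond this point along the bar. Axes as the scoop's: close the fingers along y.
- scoop_lip (a point): middle of the scoop's pouring lip, 94 mm ahead (+x) and 27 mm above the scoop's origin; the spout is 48 mm wide inside.
- pan (a point): centre of the top of the balance's square steel pan, 120 x 120 mm, 55 mm above the bench. The fixed white balance reaches from 70 mm in -x to 120 mm in +x of this point, 80 mm either side, 40 mm tall.
- ball0_center (a point): centre of white ceramic grinding ball 0 of five, 20 mm diameter, 25 g, at the start in the scoop
- ball1_center (a point): centre of white ceramic grinding ball 1 of five, 20 mm diameter, 25 g, at the start in the scoop
- ball2_center (a point): centre of white ceramic grinding ball 2 of five, 20 mm diameter, 25 g, at the start in the scoop
- ball3_center (a point): centre of white ceramic grinding ball 3 of five, 20 mm diameter, 25 g, at the start in the scoop
- ball4_center (a point): centre of white ceramic grinding ball 4 of five, 20 mm diameter, 25 g, at the start in the scoop
- amber_bottle: bystander: brown glass bottle with black cap, 60 mm diameter, 150 mm tall, standing loose. Origin: centre of the underside.
- wash_bottle: bystander: white wash bottle, 62 mm diameter, 170 mm tall, standing loose. Origin: centre of the underside.
- beaker: bystander: empty glass beaker, 72 mm diameter, 90 mm tall, standing loose. Origin: centre of the underside.
- flask: bystander: conical glass flask, 74 mm diameter at the foot, 118 mm tall, standing loose. Origin: centre of the underside.
- sample_jar: bystander: squat jar with a paper label, 60 mm diameter, 75 mm tall, standing loose. Origin: centre of the underside.
There are look-alikes about, which are no part of the job. Leave any green look-alike of the jar alone.

How it is judged (in metres and radians):
On the way, in this order (a step that is already met when the one before it is completed fails the run):
1. the jar stands squarely on the pocket's floor and is released (horizontal distance between jar and pocket below 0.008 m and z of jar in the frame of pocket between -0.004 and 0.004 m and angle between jar's own z axis and vertical below 0.05 rad and contact force between the fingers and jar below 0.3 N), for 0.2 s.
2. the funnel is seated in the jar and released, the jar still in the pocket (horizontal distance between jar and pocket below 0.008 m and z of jar in the frame of pocket between -0.004 and 0.004 m and angle between jar's own z axis and vertical below 0.05 rad and horizontal distance between funnel and jar below 0.009 m and z of funnel in the frame of jar between 0.054 and 0.064 m and angle between funnel's own z axis and vertical below 0.08 rad and contact force between the fingers and funnel below 0.3 N), for 0.2 s.
3. all five balls have gone through the funnel and lie in the jar, funnel and jar still seated (horizontal distance between jar and pocket below 0.008 m and z of jar in the frame of pocket between -0.004 and 0.004 m and angle between jar's own z axis and vertical below 0.05 rad and horizontal distance between funnel and jar below 0.009 m and z of funnel in the frame of jar between 0.054 and 0.064 m and angle between funnel's own z axis and vertical below 0.08 rad and horizontal distance between each of ball0_center, ball1_center, ball2_center, ball3_center, ball4_center and jar below 0.034 m and z of ball0_center in the frame of jar between 0.005 and 0.062 m and z of ball1_center in the frame of jar between 0.005 and 0.062 m and z of ball2_center in the frame of jar between 0.005 and 0.062 m and z of ball3_center in the frame of jar between 0.005 and 0.062 m and z of ball4_center in the frame of jar between 0.005 and 0.062 m), for 0.2 s.
At the end, for the whole second after the job is handed in: Jar on the pocket floor (4 mm in height, 8 mm off centre, 0.05 rad); funnel seated in it (5 mm in height, 9 mm off axis, 0.08 rad); all five balls in the jar below the stem; scoop on the pan (35 mm of its centre, 5 mm in height, 0.08 rad); all at rest and released (all of step 3 and horizontal distance between scoop and pan below 0.035 m and z of scoop in the frame of pan between -0.005 and 0.005 m and angle between scoop's own z axis and vertical below 0.08 rad and contact force between the fingers and jar below 0.3 N and contact force between the fingers and funnel below 0.3 N and contact force between the fingers and scoop below 0.3 N and linear speed of each of scoop, jar, funnel below 0.02 m/s); the robot touches nothing.
It fails at once if a bottle or piece of glassware is shifted more than 30 mm or tipped over (distance of any of amber_bottle, wash_bottle, beaker, flask, sample_jar from where it was at the start of the episode above 0.03 m or angle between any of amber_bottle, wash_bottle, beaker, flask, sample_jar's own z axis and vertical above 0.4 rad).
It also fails if it takes over 72 s, if anything falls off the work surface, if the arm or the gripper's body presses on something with over 40 N, if the wrist force passes 120 N, or if a joint passes its speed limit or range.

## Working session

There is one attempt and no reset: what is moved stays moved. The work goes in short steps, Python scripts to look and compute and a tool call to move; the robot and the scene stay as the last step left them, time stands still between calls to the robot, and variables do not carry over. Pictures are saved under pics/ and viewed, at most 10 in all, crops included, and the job is handed in when it is done.

Besides the shell and the picture viewer there is one more tool, called after "Emit:" as name(argument=value, ...), one argument or row to a line, values as JSON. move_arm: Moves the arm, as the interface text tells. Its arguments: {"type":"object","properties":{"rows":{"type":"string"}},"required":["rows"]}

```bash
mkdir -p pics; ls; python3 - <<'E'
from cell import *
import cv2,numpy as np
np.set_printoptions(suppress=True,precision=4)
s=read_state();print(s)
for n in("scene","side","wrist"):
    d=get_image(n);cv2.imwrite(f"pics/{n}0.png",d["img"][:,:,::-1])
    print(n,{k:v for k,v in d.items() if k!="img"})
E
```

```text
pics
{'clock': 0.0, 'qpos': array([-0.0658,  0.6293,  0.0384,  1.5184, -0.027 ,  0.9963, -0.02  ]), 'qd': array([ 0.0026,  0.0006, -0.0001,  0.0007, -0.0003, -0.0001,  0.0008]), 'tau': array([ -0.0011, -56.3406,   1.2261, -19.345 ,   0.011 ,   0.0105,
        -0.    ]), 'eef_pos': array([649.3409,   0.0332, 208.6095]), 'tool_rot': array([-3.1397,  0.    ,  1.5708]), 'force': array([-0.4748,  0.1233,  0.7411]), 'torque': array([-0.0457, -0.0719,  0.0012]), 'gripper_force': 0.0, 'width': 85.23902756341633}
scene {'vfov': 43.57944616178719, 'cx': 316.34496702259656, 'cy': 245.61436569825366, 'extrinsics': array([[   0.2559,   -0.6412,    0.7234, 1406.8602],
       [   0.9665,    0.1542,   -0.2052, -228.9532],
       [   0.02  ,    0.7517,    0.6592,  867.9838],
       [   0.    ,    0.    ,    0.    ,    1.    ]])}
side {'vfov': 54.86658905469415, 'cx': 316.7878001378184, 'cy': 237.53784539405254, 'extrinsics': array([[   0.9031,    0.3196,   -0.2869,  254.7905],
       [  -0.4293,    0.6878,   -0.5853, -642.1775],
       [   0.0103,    0.6517,    0.7584,  955.9861],
       [   0.    ,    0.    ,    0.    ,    1.    ]])}
wrist {'vfov': 60.77856937743693, 'cx': 323.4182307884637, 'cy': 239.99557672261838, 'T_tool_cam': array([[   0.0005,    0.9618,    0.2738,   69.972 ],
       [   1.    ,   -0.0005,   -0.0004,   -0.062 ],
       [  -0.0002,    0.2738,   -0.9618, -164.0263],
       [   0.    ,    0.    ,    0.    ,    1.    ]])}
```

View pics/scene0.png

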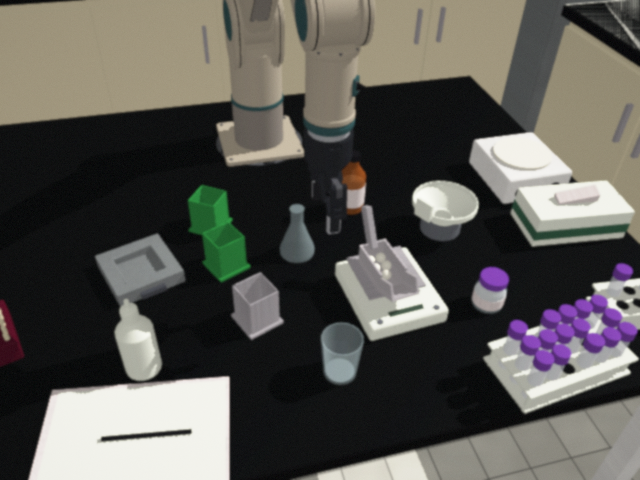

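View pics/side0.png

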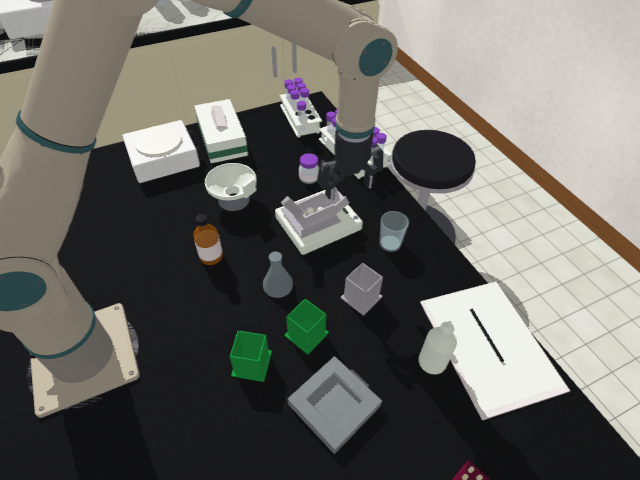

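```bash
cat > crop.py <<'E'
import cv2,numpy as np
def crop(im,x0,y0,x1,y1,k,step=10):
    c=cv2.resize(im[y0:y1,x0:x1],None,fx=k,fy=k,interpolation=cv2.INTER_CUBIC)
    c=np.clip(c.astype(float)*1.3+15,0,255).astype(np.uint8)
    for x in range(-(-x0//step)*step,x1,step):
        cv2.line(c,(int((x-x0+.5)*k),0),(int((x-x0+.5)*k),c.shape[0]),(0,200,255) if x%50==0 else (90,90,0),1)
        if x%50==0: cv2.putText(c,str(x),(int((x-x0+.5)*k)+1,9),0,.35,(0,255,255),1)
    for y in range(-(-y0//step)*step,y1,step):
        cv2.line(c,(0,int((y-y0+.5)*k)),(c.shape[1],int((y-y0+.5)*k)),(0,200,255) if y%50==0 else (90,90,0),1)
        if y%50==0: cv2.putText(c,str(y),(1,int((y-y0+.5)*k)-1),0,.35,(0,255,255),1)
    return c
E
python3 - <<'E'
from crop import *
s=cv2.imread("pics/scene0.png");d=cv2.imread("pics/side0.png")
cv2.imwrite("pics/a.png",crop(s,92,232,290,340,4))
cv2.imwrite("pics/b.png",crop(s,330,180,482,340,3.7))
a=crop(d,283,255,390,455,3);b=crop(d,200,155,364,255,2.9)
o=np.zeros((600,a.shape[1]+b.shape[1],3),np.uint8);o[:a.shape[0],:a.shape[1]]=a;o[:b.shape[0],a.shape[1]:]=b
cv2.imwrite("pics/c.png",o);print(o.shape)
E
```

```text
(600, 797, 3)
```

View pics/a.png

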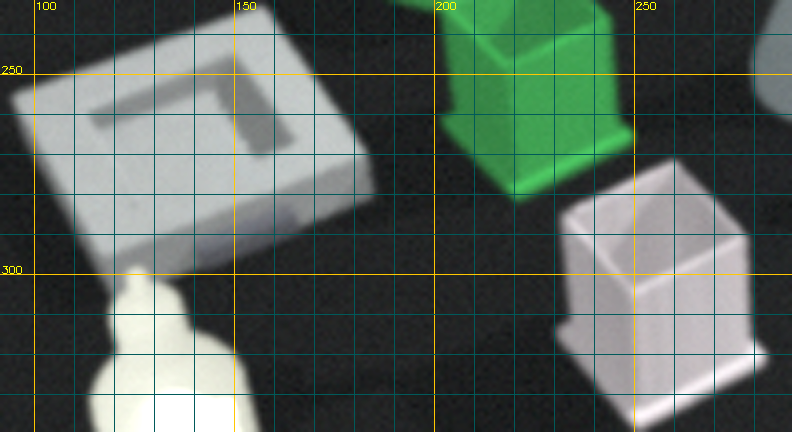

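View pics/b.png

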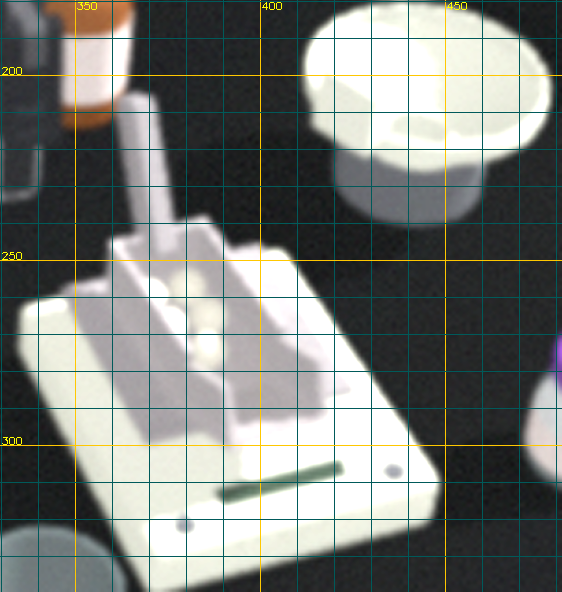

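View pics/c.png

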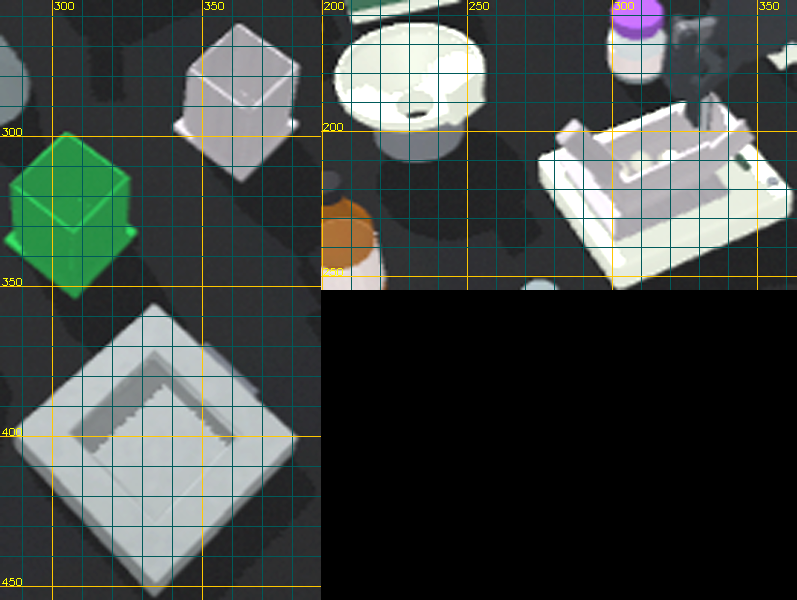

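```bash
cat > h.py <<'E'
import numpy as np,cv2
from scipy.optimize import least_squares
from scipy.spatial.transform import Rotation as R
np.set_printoptions(suppress=True,precision=3,linewidth=150)
from cell import *
CAM={}
def toolT():
    s=read_state();T=np.eye(4);T[:3,:3]=R.from_euler('xyz',s["tool_rot"]).as_matrix();T[:3,3]=s["eef_pos"];return T
def snap(n,f):
    T=toolT();d=get_image(n);cv2.imwrite("pics/"+f,d["img"][:,:,::-1])
    E=d["extrinsics"] if n!="wrist" else T@d["T_tool_cam"]
    return E,240/np.tan(np.radians(d["vfov"]/2)),d["cx"],d["cy"]
def proj(c,P):
    E,f,cx,cy=c;p=(np.atleast_2d(P)-E[:3,3])@E[:3,:3]
    return np.c_[cx+f*p[:,0]/-p[:,2],cy-f*p[:,1]/-p[:,2]]
def ray(c,uv,z):
    E,f,cx,cy=c;d=E[:3,:3]@np.array([(uv[0]-cx)/f,-(uv[1]-cy)/f,-1]);return E[:3,3]+d*(z-E[2,3])/d[2]
def W(p,P):
    c,s=np.cos(p[2]),np.sin(p[2]);P=np.atleast_2d(P).astype(float)
    return P@np.array([[c,s,0],[-s,c,0],[0,0,1]])+[p[0],p[1],p[3] if len(p)>3 else 0]
def fit(obs,p0,z=0):
    "obs: list (cam,local pts,uv)"
    g=lambda p:np.concatenate([(proj(c,W([p[0],p[1],p[2],z],L))-uv).ravel() for c,L,uv in obs])
    r=least_squares(g,p0,loss='soft_l1');return r.x,g(r.x)
E
cat > cams.py <<'E'
from h import *
import pickle,os
if not os.path.exists("c.pkl"): pickle.dump([snap("scene","scene1.png"),snap("side","side1.png")],open("c.pkl","wb"))
SC,SI=pickle.load(open("c.pkl","rb"))
E
python3 - <<'E'
from cams import *
def sq(h,z): return np.array([[-h,-h,z],[h,-h,z],[h,h,z],[-h,h,z]],float)
def go(name,obs,z,h):
    # order points: try yaw starts; correspondences by going cyclic
    c,L,uv=obs[0];w=np.array([ray(c,u,L[i][2]+z) for i,u in enumerate(uv)]);m=w.mean(0)
    d=w[1]-w[0];r=fit(obs,[m[0],m[1],np.arctan2(d[1],d[0])],z);print(name,r[0],np.degrees(r[0][2]),"\n",r[1].reshape(-1,2))
# order: scene left(-y),near... ccw seen from above: left,near(+x),right(+y),far(-x)
L=sq(68,30)
go("block",[(SC,L,np.array([[94.5,256],[117.7,296],[183.5,270],[157,233.5]])),
 (SI,L,np.array([[334.2,448],[381.5,400],[333.5,355.5],[286.5,400]]))],0,68)
J=np.r_[sq(31,85)]
go("jar",[(SC,J,np.array([[232,285.2],[250.5,304.5],[278.3,290.7],[260.5,271.5]])),
 (SI,J,np.array([[363.5,290.5],[381.8,277.2],[362.5,262.5],[345.2,277.8]]))],0,31)
E
```

```text
block [ 451.722 -333.305    0.331] 18.949461210602863 
 [[-0.037 -0.755]
 [ 0.008 -0.576]
 [-0.092 -0.888]
 [-0.056 -1.045]
 [ 0.868  0.999]
 [ 0.18  -0.298]
 [ 0.249 -0.236]
 [ 0.544 -1.693]]
jar [ 632.654 -123.502    0.369] 21.16086475786096 
 [[-0.152 -1.08 ]
 [-1.076 -0.084]
 [ 0.383 -0.57 ]
 [ 0.079 -0.692]
 [ 2.37   1.681]
 [ 1.061 -1.117]
 [-0.195 -1.073]
 [-0.021 -1.094]]
```

```bash
python3 - <<'E'
from cams import *
def tri(name,a,b):
    # a,b pixels of same pt
    rs=[]
    for c,u in((SC,a),(SI,b)):
        p0=ray(c,u,0);o=c[0][:3,3];rs.append((o,(p0-o)/np.linalg.norm(p0-o)))
    A=sum(np.eye(3)-np.outer(d,d) for o,d in rs);v=sum((np.eye(3)-np.outer(d,d))@o for o,d in rs)
    print(name,np.linalg.solve(A,v))
tri("green2 rim ctr",(224,238),(307,315))
tri("green1 rim ctr",(209,197),(251,342))
tri("flask top",(297,209),(276,256))
tri("wash tip",(125,305),(447,325))
tri("amber cap",(355,167),(202,218))
tri("beaker rim",(342,337),(394,222))
tri("sample cap",(493,277),(309,159))
tri("funnel rim",(445.2,202),(230.5,183))
tri("stand bottom",(441,232),(235,204))
tri("handle top",(366,207),(331,190))
L=np.array([[120,-80,40],[120,80,40]])
r=fit([(SC,L,np.array([[371.5,334],[446,306]])) ],[600,60,0.3]);print("balance",r)
for n,uv,z in[("bal far side",(446.5,307),40),("bal near",(371,325),40),("bal left",(337,263),40),("tray left-near bottom",(369.5,299.5),59),("tray left-far bottom",(347,258),59),("lip l",(391,299),85),("lip r",(416.5,292),85)]:print(n,ray(SC,uv,z))
for n,uv,z in[("bal bottom/near s",(301,249),40),("bal l",(271,209),40),("bal r",(355,224),40),("tray bot s",(300,239),59),("tray bot r",(343,217),59)]:print(n,ray(SI,uv,z))
E
```

```text
green2 rim ctr [ 471.934 -157.471   76.822]
green1 rim ctr [ 337.624 -170.449   84.265]
flask top [462.801  -4.47  115.761]
wash tip [ 692.682 -340.407  156.551]
amber cap [342.694 163.898 122.977]
beaker rim [785.712  -4.866  86.102]
sample cap [699.679 325.398  71.589]
funnel rim [457.377 332.029  68.284]
stand bottom [459.841 334.708 -17.714]
handle top [628.342  68.227 216.856]
balance (array([620.62 , 120.174,   0.191]), array([ 0.393, -0.269, -0.418,  0.355]))
bal far side [725.2   222.505  40.   ]
bal near [733.594  69.515  40.   ]
bal left [559.647  55.839  40.   ]
tray left-near bottom [689.006  80.105  59.   ]
tray left-far bottom [569.692  72.902  59.   ]
lip l [720.127 108.322  85.   ]
lip r [714.599 159.859  85.   ]
bal bottom/near s [548.086  46.861  40.   ]
bal l [531.386 211.518  40.   ]
bal r [714.83   64.803  40.   ]
tray bot s [553.161  63.685  59.   ]
tray bot r [688.329  85.787  59.   ]
```

Emit:
move_arm(
  rows="-0.412 -0.058 0 0 0 -0.235 -1;-0.412 -0.058 0 0 0 -0.235 -1;-0.412 -0.058 0 0 0 -0.235 -1;-0.412 -0.058 0 0 0 -0.235 -1;-0.412 -0.058 0 0 0 -0.235 -1;-0.412 -0.058 0 0 0 -0.235 -1;-0.412 -0.058 0 0 0 -0.235 -1",
)

```text
clock: 0.83
eef_pos: [632.9, -121.5, 209.4]
tool_rot: [3.141, -0.001, 1.942]
force: [0.8, 0.0, -0.8]
width: 85.5
gripper_force: 0.0
```

```bash
python3 - <<'E'
from h import *
from crop import crop
import pickle
print(read_state()["eef_pos"],read_state()["tool_rot"])
c=snap("wrist","w1.png");pickle.dump(c,open("w1.pkl","wb"))
im=cv2.imread("pics/w1.png")
def sq(h,z): return np.array([[-h,-h,z],[h,-h,z],[h,h,z],[-h,h,z]],float)
p=[632.65,-123.5,.369]
for L in(sq(31,85),sq(36,6)):
    q=proj(c,W(p,L));print(q);cv2.polylines(im,[np.round(q).astype(int)],True,(0,0,255),1)
cv2.imwrite("pics/w1a.png",im)
E
```

```text
[ 632.916 -121.521  209.435] [ 3.141 -0.001  1.942]
[[280.087 266.628]
 [363.125 266.783]
 [365.654 183.797]
 [277.754 183.605]]
[[283.403 243.355]
 [360.35  243.506]
 [362.534 165.676]
 [281.429 165.493]]
```

View pics/w1a.png

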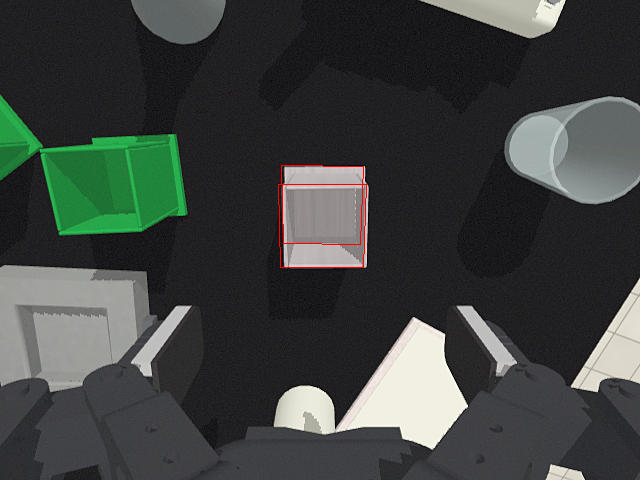

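Emit:
move_arm(
  rows="0 0 0.12 0 0 0 -1;0 0 0.24 0 0 0 -1;0 0 0.36 0 0 0 -1;0 0 0.45 0 0 0 -1;0 0 0.49 0 0 0 -1;0 0 0.49 0 0 0 -1;0 0 0.49 0 0 0 0.3;0 0 0.49 0 0 0 0.6;0 0 0.49 0 0 0 0.6;0 0 0.49 0 0 0 0.6;0 0 0.49 0 0 0 0.6;0 0 0.49 0 0 0 0.6",
)

```text
clock: 1.88
eef_pos: [633.1, -123.7, 63.4]
tool_rot: [3.14, 0.001, 1.94]
force: [-0.0, 0.2, -0.6]
width: 17.1
gripper_force: 0.0
```

```bash
python3 - <<'E'
from h import *
from crop import *
print(read_state())
snap("wrist","w2.png");snap("scene","s2.png");snap("side","d2.png")
a=cv2.resize(cv2.imread("pics/w2.png"),(400,300))
o=np.zeros((600,800,3),np.uint8);o[:300,:400]=a
o[:300,400:]=cv2.resize(cv2.imread("pics/s2.png")[220:370,180:380],(400,300))
o[300:,:400]=cv2.resize(cv2.imread("pics/d2.png")[200:350,280:480],(400,300))
cv2.imwrite("pics/m2.png",o)
E
```

```text
{'clock': 1.8833, 'qpos': array([ 0.183,  0.794, -0.056,  1.65 ,  0.062,  0.698,  0.465]), 'qd': array([-0.001,  0.006, -0.001,  0.002,  0.001, -0.001,  0.   ]), 'tau': array([ -0.042, -59.906,  -0.081, -14.916,   0.007,  -0.009,  -0.   ]), 'eef_pos': array([ 633.084, -123.732,   63.41 ]), 'tool_rot': array([3.14 , 0.001, 1.94 ]), 'force': array([-0.028,  0.181, -0.586]), 'torque': array([-0.056, -0.016, -0.033]), 'gripper_force': 0.0, 'width': 17.119925475334803}
```

View pics/m2.png

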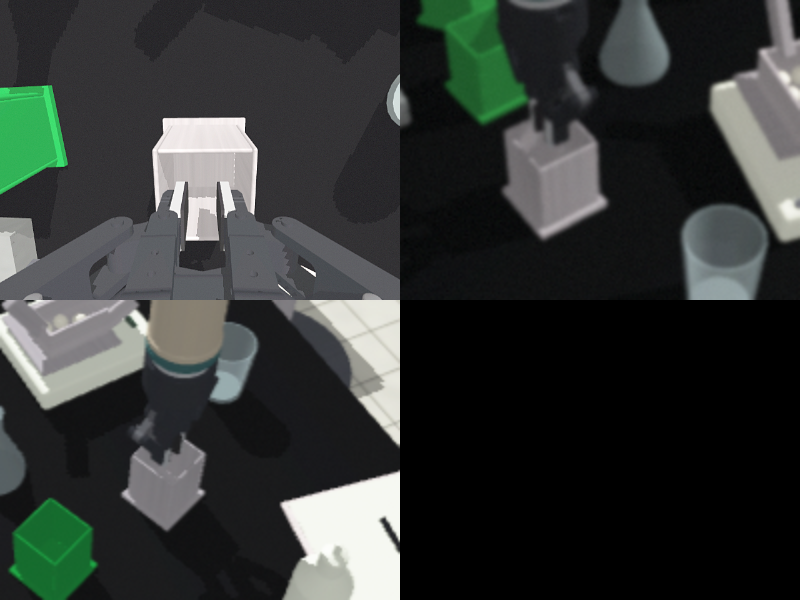

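```bash
python3 - <<'E'
from h import *
c=snap("wrist","w3.png")
T=toolT()
def sq(h,z): return np.array([[-h,-h,z],[h,-h,z],[h,h,z],[-h,h,z]],float)
print("rim",proj(c,W([633.5,-123.2,.369],sq(31,85)))/1.6)
print("foot",proj(c,W([633.5,-123.2,.369],sq(36,6)))/1.6)
for z in(-30,-5,14):print(z,proj(c,(T@np.array([[0,8.5,z,1],[0,-8.5,z,1.]]).T).T[:,:3])/1.6)
E
```

```text
rim [[154.947 240.739]
 [251.66  240.747]
 [257.443 147.488]
 [149.553 147.449]]
foot [[164.715 193.803]
 [241.029 193.82 ]
 [244.538 117.803]
 [161.43  117.765]]
-30 [[216.481 202.69 ]
 [187.132 202.683]]
-5 [[214.459 185.159]
 [189.208 185.152]]
14 [[213.264 174.796]
 [190.435 174.789]]
```

Emit:
move_arm(
  rows="0 0 -0.1 0 0 0 0.6;0 0 -0.2 0 0 0 0.6;0 0 -0.25 0 0 0 0.6;0 0 -0.25 0 0 0 -1;0 0 -0.25 0 0 0 -1;0 0 -0.25 0 0 0 -1;0 0 -0.25 0 0 0 -1;0 0 -0.25 0 0 0 -1;0 0 -0.25 0 0 0 -1;0 0 -0.25 0 0 0 -1",
)

```text
clock: 2.92
eef_pos: [632.3, -123.5, 136.8]
tool_rot: [-3.141, -0.001, 1.94]
force: [-0.4, -0.1, 0.1]
width: 85.5
gripper_force: 0.0
```

Emit:
move_arm(
  rows="0 0 0.1 0 0 0 -1;0 0 0.2 0 0 0 -1;0 0 0.25 0 0 0 -1;0 0 0.25 0 0 0 -1;0 0 0.25 0 0 0 -1",
)

```text
clock: 3.33
eef_pos: [632.1, -123.4, 61.7]
tool_rot: [-3.14, -0.001, 1.94]
force: [-0.3, -1.4, 1.3]
width: 85.7
gripper_force: 0.0
```

Emit:
move_arm(
  rows="0 0 0 0 0 0 -0.7;0 0 0 0 0 0 -0.55;0 0 0 0 0 0 -0.55;0 0 0 0 0 0 -0.55",
)

```text
clock: 3.67
eef_pos: [633.4, -123.7, 63.7]
tool_rot: [3.14, 0.001, 1.94]
force: [-0.4, -0.1, -0.7]
width: 66.0
gripper_force: 0.0
```

Emit:
move_arm(
  rows="0 0 0 0 0 0 -0.5;0 0 0 0 0 0 -0.46;0 0 0 0 0 0 -0.42;0 0 0 0 0 0 -0.4;0 0 0 0 0 0 -0.4",
)

```text
clock: 4.08
eef_pos: [632.6, -123.6, 62.5]
tool_rot: [-3.142, -0.0, 1.94]
force: [-0.6, 0.8, -0.1]
width: 59.6
gripper_force: 0.0
```

```bash
python3 - <<'E'
from cams import *
w=snap("wrist","w4.png");snap("scene","s4.png");snap("side","d4.png");T=toolT()
def tip(c,z,wd=59.6): return proj(c,(T@np.array([[0,wd/2,z,1],[0,-wd/2,z,1.]]).T).T[:,:3])
print(read_state()["width"])
o=np.zeros((600,800,3),np.uint8)
def put(f,c,x,y,ox,oy):
    im=cv2.imread(f)[y:y+75 if c is not w else y+150,x:x+100 if c is not w else x+200]
    k=400/im.shape[1];im=cv2.resize(im,(400,300),interpolation=cv2.INTER_CUBIC);im=np.clip(im*1.4+20,0,255).astype(np.uint8)
    for z in(14,-5):
        for q in tip(c,z):cv2.circle(im,tuple(int(v) for v in ((q-[x,y]+.5)*k)),3,(0,0,255) if z>0 else (255,0,0),-1)
    o[oy:oy+300,ox:ox+400]=im
put("pics/s4.png",SC,210,250,400,0);put("pics/d4.png",SI,315,245,0,300)
put("pics/w4.png",w,220,220,0,0)
im=cv2.imread("pics/w4.png");o[300:,400:]=cv2.resize(im,(400,300))
cv2.imwrite("pics/m4.png",o)
E
```

```text
59.52293409509091
```

View pics/m4.png

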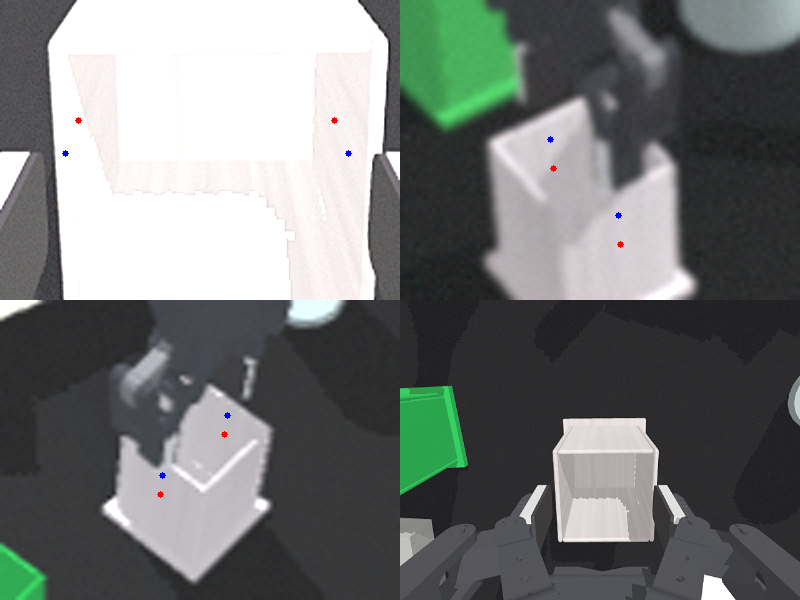

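The fingertips sit about 35–40 mm higher than the stated TCP offset implies: all three cameras show them at rim height, just outside the jar. I'll go deeper and watch the width.

Emit:
move_arm(
  rows="0 0 0 0 0 0 -1;0 0 0 0 0 0 -1;0 0 0 0 0 0 -1;0 0 0 0 0 0 -1;0 0 0.05 0 0 0 -1;0 0 0.1 0 0 0 -1;0 0 0.14 0 0 0 -1;0 0 0.14 0 0 0 -1",
)

```text
clock: 4.9
eef_pos: [630.5, -123.2, 17.9]
tool_rot: [-3.138, -0.002, 1.94]
force: [-0.8, 1.0, 0.0]
width: 85.3
gripper_force: 0.0
```

Emit:
move_arm(
  rows="0 0 0 0 0 0 -0.6;0 0 0 0 0 0 -0.4;0 0 0 0 0 0 -0.2;0 0 0 0 0 0 0;0 0 0 0 0 0 0;0 0 0 0 0 0 0",
)

```text
clock: 5.4
eef_pos: [633.4, -123.6, 21.4]
tool_rot: [3.14, 0.001, 1.94]
force: [0.1, 0.2, 3.8]
width: 61.3
gripper_force: 66.3
```

Emit:
move_arm(
  rows="0 0 -0.1 0 0 0 0;0 0 -0.2 0 0 0 0;0 0 -0.3 0 0 0 0;0 0 -0.367 0 0 0 0;0 0 -0.367 0 0 0 0",
)

```text
clock: 5.82
eef_pos: [635.5, -124.2, 135.2]
tool_rot: [3.135, 0.004, 1.94]
force: [1.6, 0.4, -2.6]
width: 61.5
gripper_force: 67.1
```

Emit:
move_arm(
  rows="-0.07 -0.08 0 0 0 0.02 0;-0.14 -0.16 0 0 0 0.02 0;-0.21 -0.25 0 0 0 0.02 0;-0.28 -0.33 0 0 0 0.024 0;-0.35 -0.41 0 0 0 0.024 0;-0.42 -0.49 0 0 0 0.024 0;-0.49 -0.57 0 0 0 0.024 0;-0.56 -0.65 0 0 0 0.024 0;-0.63 -0.74 0 0 0 0.024 0;-0.68 -0.8 0 0 0 0.024 0;-0.7 -0.818 0 0 0 0.024 0;-0.7 -0.818 0 0 0 0.024 0",
)

```text
clock: 6.82
eef_pos: [476.3, -410.7, 129.0]
tool_rot: [-3.139, -0.001, 1.897]
force: [0.8, 0.2, -2.9]
width: 61.6
gripper_force: 67.0
```

Emit:
move_arm(
  rows="0 0 0 0 0 0 0;0 0 0 0 0 0 0",
)

```text
clock: 6.98
eef_pos: [480.7, -405.3, 129.8]
tool_rot: [3.141, -0.002, 1.905]
force: [0.0, 0.0, -2.7]
width: 61.5
gripper_force: 67.0
```

```bash
python3 - <<'E'
from h import *
import pickle
c=snap("wrist","w5.png");T=toolT();pickle.dump((c,T),open("w5.pkl","wb"))
def sq(h,z): return np.array([[-h,-h,z],[h,-h,z],[h,h,z],[-h,h,z]],float)
print("pred",proj(c,W([451.7,-333.3,.331],sq(68,30))))
print("jar rim", proj(c,(T@np.c_[[[31,31],[31,-31],[-31,-31],[-31,31]],[[-64.5]]*4,[[1]]*4].T).T[:,:3]))
E
```

```text
pred [[213.977 218.582]
 [419.809 219.263]
 [435.921 -13.295]
 [197.528 -14.379]]
jar rim [[443.155 279.675]
 [204.19  279.71 ]
 [220.613 472.468]
 [426.676 472.407]]
```

View pics/w5.png

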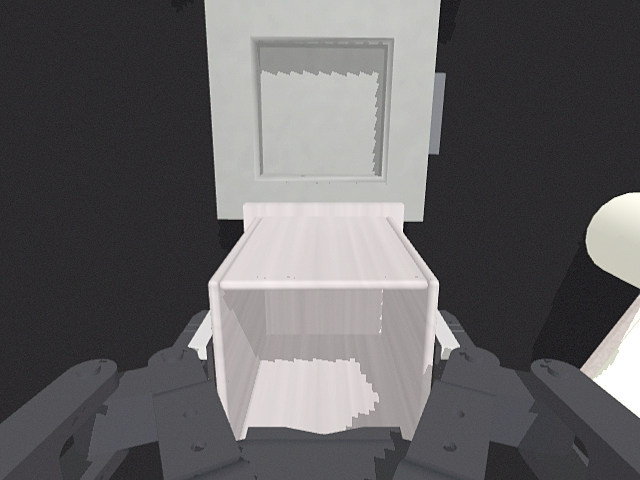

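```bash
python3 - <<'E'
from h import *
import pickle
c,T=pickle.load(open("w5.pkl","rb"));print(T[:3,3]);T2=toolT();print(T2[:3,3],read_state()["tool_rot"])
t=T@np.array([77.3,-1.7,0,1]);print("target",t,"in tool now",np.linalg.inv(T2)@t)
E
```

```text
[ 480.915 -405.285  130.082]
[ 480.915 -405.285  130.082] [ 3.141 -0.002  1.905]
target [ 453.917 -332.833  130.229    1.   ] in tool now [77.3 -1.7 -0.   1. ]
```

Emit:
move_arm(
  rows="0.13 -0.005 0 0 0 0 0;0.258 -0.005 0 0 0 0 0;0.258 -0.005 0 0 0 0 0;0.258 -0.005 0.1 0 0 0 0;0.258 -0.005 0.2 0 0 0 0;0.258 -0.005 0.235 0 0 0 0;0.258 -0.005 0.235 0 0 0 0;0.258 -0.005 0.235 0 0 0 0;0.258 -0.005 0.235 0 0 0 0;0.258 -0.005 0.235 0 0 0 0",
)

```text
clock: 7.87
eef_pos: [454.2, -335.9, 61.6]
tool_rot: [3.14, 0.002, 1.902]
force: [-0.8, -0.3, -1.6]
width: 61.1
gripper_force: 66.7
```

Emit:
move_arm(
  rows="0.01 0.002 0 0 0 0 0;0.01 0.002 0 0 0 0 0;0.01 0.002 0 0 0 0 0;0.01 0.002 0 0 0 0 0",
)

```text
clock: 8.2
eef_pos: [452.7, -332.3, 60.5]
tool_rot: [3.141, 0.0, 1.902]
force: [-0.2, 0.4, -2.8]
width: 61.1
gripper_force: 66.7
```

Emit:
move_arm(
  rows="0 0 0.02 0 0 0 0;0 0 0.04 0 0 0 0;0 0 0.06 0 0 0 0;0 0 0.075 0 0 0 0;0 0 0.085 0 0 0 0;0 0 0.092 0 0 0 0;0 0 0.096 0 0 0 0;0 0 0.098 0 0 0 0;0 0 0.098 0 0 0 0",
)

```text
clock: 8.95
eef_pos: [451.9, -331.8, 33.3]
tool_rot: [-3.141, -0.0, 1.902]
force: [-7.3, 6.5, 24.8]
width: 61.8
gripper_force: 69.9
```

Emit:
move_arm(
  rows="0 0 0 0 0 0 -0.6;0 0 0 0 0 0 -1;0 0 0 0 0 0 -1;0 0 0 0 0 0 -1;0 0 0 0 0 0 -1;0 0 -0.1 0 0 0 -1;0 0 -0.2 0 0 0 -1;0 0 -0.3 0 0 0 -1;0 0 -0.4 0 0 0 -1;0 0 -0.5 0 0 0 -1;0 0 -0.5 0 0 0 -1;0 0 -0.5 0 0 0 -1",
)

```text
clock: 9.95
eef_pos: [453.5, -333.0, 182.3]
tool_rot: [3.139, 0.003, 1.902]
force: [-0.6, 0.4, 0.1]
width: 85.3
gripper_force: 0.0
```

```bash
python3 - <<'E'
from h import *
import pickle
c=snap("wrist","w6.png");T=toolT();pickle.dump((c,T),open("w6.pkl","wb"));print(T[:3,3])
snap("scene","s6.png");snap("side","d6.png")
E
python3 - <<'E'
# automatic: predict jar rim & block corners in scene/side and measure edges by refining model fit through gradient
import sys;sys.path.insert(0,'.')
import os;os.chdir('.')
from cams import *
import pickle
w,T=pickle.load(open("w6.pkl","rb"))
def sq(h,z): return np.array([[-h,-h,z],[h,-h,z],[h,h,z],[-h,h,z]],float)
for n,c,f in(("w",w,"w6"),("sc",SC,"s6"),("si",SI,"d6")):
    g=cv2.cvtColor(cv2.imread(f"pics/{f}.png"),cv2.COLOR_BGR2GRAY).astype(float);gx=cv2.Sobel(g,cv2.CV_64F,1,0);gy=cv2.Sobel(g,cv2.CV_64F,0,1);G=cv2.GaussianBlur(np.hypot(gx,gy),(0,0),1.2)
    def score(p,L,z=0):
        q=[]
        for i in range(4): q.append(np.linspace(L[i],L[(i+1)%4],30))
        uv=proj(c,W([*p,z],np.vstack(q))).astype(np.float32)
        return -cv2.remap(G,uv[None,:,0],uv[None,:,1],1).mean()
    from scipy.optimize import differential_evolution as DE
    for nm,L,z in(("blk",sq(68,30),0),("jar",sq(31,97),0)):
        r=DE(score,[(440,465),(-345,-320),(.28,.4)],args=(L,z),seed=1,maxiter=60);print(n,nm,r.x,r.fun)
E
```

```text
[ 452.425 -332.232  180.734]
w blk [ 454.276 -332.782    0.323] -348.0431464304263
w jar [ 455.405 -340.791    0.33 ] -177.66926294568722
sc blk [ 453.231 -334.297    0.315] -133.70430502955182
sc jar [ 450.071 -333.659    0.352] -152.60416138614212
si blk [ 452.319 -337.012    0.308] -175.29935732741342
si jar [ 461.519 -322.303    0.396] -146.78680705251998
```

Emit:
move_arm(
  rows="0.11 0.04 -0.1 0 0 0.05 -1;0.23 0.08 -0.167 0 0 0.1 -1;0.34 0.12 -0.167 0 0 0.15 -1;0.46 0.16 -0.167 0 0 0.21 -1;0.57 0.2 -0.167 0 0 0.21 -1;0.68 0.235 -0.167 0 0 0.21 -1;0.8 0.276 -0.167 0 0 0.21 -1;0.913 0.315 -0.167 0 0 0.21 -1;0.913 0.315 -0.167 0 0 0.21 -1",
)

```text
clock: 10.85
eef_pos: [451.8, -34.3, 229.6]
tool_rot: [-3.139, -0.004, 1.583]
force: [-0.5, 0.4, -0.2]
width: 85.1
gripper_force: 0.0
```

Emit:
move_arm(
  rows="0.12 0 0 0 0 0 -1;0.24 0 0 0 0 0 -1;0.36 0 0 0 0 0 -1;0.48 0 0 0 0 0 -1;0.6 0 0 0 0 0 -1;0.72 0 0 0 0 0 -1;0.84 0 0 0 0 0 -1;0.96 0 0 0 0 0 -1;1 0 0 0 0 0 -1;1 0 0 0 0 0 -1",
)

```text
clock: 11.68
eef_pos: [450.9, 261.4, 229.3]
tool_rot: [-3.139, -0.001, 1.579]
force: [0.6, -0.3, 0.0]
width: 85.5
gripper_force: 0.0
```

Emit:
move_arm(
  rows="0.1 0 0 0 0 0 -1;0.2 0 0 0 0 0 -1;0.21 0 0 0 0 0 -1;0.21 0 0 0 0 0 -1;0.21 0 0 0 0 0 -1",
)

```text
clock: 12.1
eef_pos: [452.2, 318.0, 229.8]
tool_rot: [-3.14, 0.003, 1.571]
force: [0.4, -0.6, 0.4]
width: 85.4
gripper_force: 0.0
```

```bash
python3 - <<'E'
from h import *
import pickle
T=toolT();c=snap("wrist","w7.png");pickle.dump((c,T),open("w7.pkl","wb"));print(T[:3,3],read_state()["tool_rot"])
print(proj(c,[[457.4,332,82],[457.4+71,332,82],[457.4,332+71,82],[457,332-71,82]]))
E
```

```text
[452.241 317.981 229.836] [-3.141  0.003  1.57 ]
[[330.356 198.477]
 [422.591 198.551]
 [330.874 101.213]
 [329.409 284.328]]
```

Emit:
move_arm(
  rows="-0.09 0.07 -0.06 0 0 0 -1;-0.18 0.14 -0.12 0 0 0 -1;-0.27 0.22 -0.18 0 0 0 -1;-0.36 0.29 -0.233 0 0 0 -1;-0.45 0.36 -0.233 0 0 0 -1;-0.54 0.44 -0.233 0 0 0 -1;-0.63 0.52 -0.233 0 0 0 -1;-0.72 0.59 -0.233 0 0 0 -1;-0.72 0.59 -0.233 0 0 0 -1;-0.72 0.59 -0.233 0 0 0 -1;-0.72 0.59 -0.233 0 0 0 -1",
)

```text
clock: 13.07
eef_pos: [628.7, 103.4, 300.3]
tool_rot: [-3.14, 0.0, 1.57]
force: [-0.2, 0.1, 0.6]
width: 85.2
gripper_force: 0.0
```

```bash
python3 - <<'E'
from h import *
from crop import crop
import pickle
T=toolT();c=snap("wrist","w8.png");pickle.dump((c,T),open("w8.pkl","wb"));print(T[:3,3],read_state()["tool_rot"])
print(proj(c,[[620,120,55],[720,140,40]]))
w6,T6=pickle.load(open("w6.pkl","rb"));print(proj(w6,[[453.9,-332.8,97]]))
w7=cv2.imread("pics/w7.png");w8=cv2.imread("pics/w8.png");w6=cv2.imread("pics/w6.png")
o=np.zeros((600,800,3),np.uint8)
a=crop(w7,200,60,466,325,1.5);o[:a.shape[0],:a.shape[1]]=a[:300]if a.shape[0]>300 else a
a=cv2.resize(w6[60:320,200:466],None,fx=1.13,fy=1.13);o[300:300+a.shape[0],:a.shape[1]]=a[:300]
a=crop(w8,190,20,455,395,1.5);a=a[:600,:400];o[:a.shape[0],400:400+a.shape[1]]=a
# w7 takes 400 cols x 398 rows: place w7 full then w6 below
o[:]=0;a=crop(w7,200,60,466,325,1.5)[:390,:400];o[:a.shape[0],:a.shape[1]]=a
b=crop(w6,220,90,430,290,1.0,20);o[392:392+b.shape[0],:b.shape[1]]=b
a=crop(w8,190,20,455,395,1.5)[:600,:398];o[:a.shape[0],402:402+a.shape[1]]=a
cv2.imwrite("pics/m8.png",o)
E
```

```text
[628.716 103.445 300.304] [-3.14  -0.     1.572]
[[315.007 179.148]
 [413.312 157.566]]
[[323.399 237.961]]Traceback (most recent call last):
  File "<stdin>", line 9, in <module>
ValueError: could not broadcast input array from shape (300,399,3) into shape (398,399,3)
```

```bash
python3 - <<'E'
from crop import *
w7=cv2.imread("pics/w7.png");w8=cv2.imread("pics/w8.png");w6=cv2.imread("pics/w6.png")
o=np.zeros((600,800,3),np.uint8);a=crop(w7,200,60,466,320,1.5)[:390,:400];o[:a.shape[0],:a.shape[1]]=a
b=crop(w6,210,120,470,325,1.0,20)[:205];o[392:392+b.shape[0],:b.shape[1]]=b
a=crop(w8,190,20,455,395,1.5)[:600,:398];o[:a.shape[0],402:402+a.shape[1]]=a
cv2.imwrite("pics/m8.png",o)
E
```

```text
(no output)
```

View pics/m8.png

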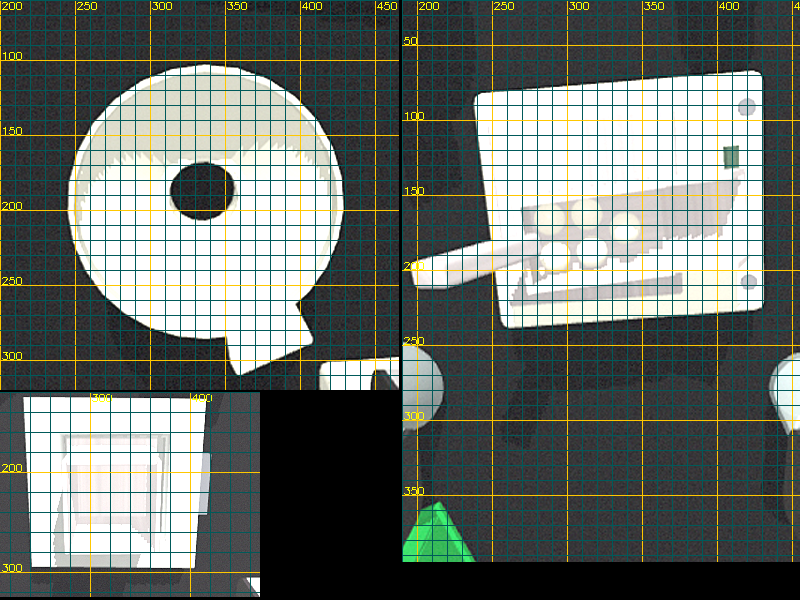

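```bash
cat > f8.py <<'E'
from cams import *
import pickle
from scipy.optimize import differential_evolution as DE
w6,_=pickle.load(open("w6.pkl","rb"));w7,_=pickle.load(open("w7.pkl","rb"));w8,_=pickle.load(open("w8.pkl","rb"))
def sq(h,z,b=None): b=b or h;return np.array([[-h,-b,z],[h,-b,z],[h,b,z],[-h,b,z]],float)
def grad(f):
    g=cv2.cvtColor(cv2.imread(f"pics/{f}.png"),cv2.COLOR_BGR2GRAY).astype(float);return cv2.GaussianBlur(np.hypot(cv2.Sobel(g,cv2.CV_64F,1,0),cv2.Sobel(g,cv2.CV_64F,0,1)),(0,0),1.0)
def samp(G,c,p,L,z=0):
    q=np.vstack([np.linspace(L[i],L[(i+1)%len(L)],40) for i in range(len(L))]);uv=proj(c,W([p[0],p[1],p[2],z],q)).astype(np.float32)
    return np.sqrt(cv2.remap(G,uv[None,:,0],uv[None,:,1],1)).mean()
def best(f,b,seeds=(1,2)):
    rs=[DE(f,b,seed=s,maxiter=150,popsize=20) for s in seeds];r=min(rs,key=lambda r:r.fun);return r.x,r.fun
E
python3 - <<'E'
from f8 import *
G6=grad("w6")
print("jar z12", best(lambda p:-samp(G6,w6,p,sq(31,p[3]))-samp(G6,w6,p,sq(28,p[3])),[(446,462),(-341,-325),(.27,.39),(90,110)]))
print("pocket", best(lambda p:-samp(G6,w6,p,sq(68,30)),[(446,462),(-341,-325),(.27,.39)]))
# funnel: rim circle + tab corners
a=np.linspace(0,2*np.pi,60,endpoint=False);G7=grad("w7")
C=np.c_[71*np.cos(a),71*np.sin(a),0*a+82]
def cs(p,z,r):
    uv=proj(w7,np.c_[p[0]+r*np.cos(a),p[1]+r*np.sin(a),0*a+z]).astype(np.float32);return np.sqrt(cv2.remap(G7,uv[None,:,0],uv[None,:,1],1)).mean()
x,f=best(lambda p:-cs(p,82,71),[(440,475),(315,350)]);print("rim",x,f)
t=np.array([ray(w7,u,113) for u in((357.5,309.5),(408.2,286.2))]);print("tab outer top",t);m=t.mean(0);d=m[:2]-x;print("dist",np.hypot(*d),"yaw",np.arctan2(d[1],d[0]),"yaw edge",np.arctan2(*(t[1]-t[0])[:2][::-1])-np.pi/2)
# balance
G8=grad("w8");B=np.array([[-70,-80,40],[120,-80,40],[120,80,40],[-70,80,40.]])
x,f=best(lambda p:-samp(G8,w8,p,B),[(590,650),(90,150),(-.1,.3)]);print("bal",x,f)
E
```

```text
jar z12 (array([ 452.405, -332.105,    0.333,   95.894]), np.float64(-23.795290543225367))
pocket (array([ 454.245, -332.795,    0.322]), np.float64(-19.531447655419505))
rim [462.162 330.821] -20.232946982275205
tab outer top [[477.713 253.415 113.   ]
 [514.651 272.257 113.   ]]
dist 76.02149573108699 yaw -1.1068316032566399 yaw edge -1.0991053390599155
bal [618.057 138.026   0.075] -17.843340796414218
```

Emit:
move_arm(
  rows="0.08 -0.07 0 0 0 0.08 -0.6;0.16 -0.14 0 0 0 0.16 -0.2;0.24 -0.21 0 0 0 0.24 0.1;0.32 -0.28 0.05 0 0 0.32 0.1;0.4 -0.35 0.15 0 0 0.4 0.1;0.48 -0.4 0.25 0 0 0.48 0.1;0.543 -0.447 0.35 0 0 0.56 0.1;0.543 -0.447 0.45 0 0 0.64 0.1;0.543 -0.447 0.5 0 0 0.702 0.1;0.543 -0.447 0.5 0 0 0.702 0.1;0.543 -0.447 0.5 0 0 0.702 0.1;0.543 -0.447 0.5 0 0 0.702 0.1",
)

```text
clock: 14.12
eef_pos: [495.7, 268.2, 152.1]
tool_rot: [-3.141, -0.002, 0.473]
force: [-0.2, 1.1, 0.5]
width: 38.5
gripper_force: 0.0
```

Emit:
move_arm(
  rows="0 0 0 0 0 0 0.1;0 0 0 0 0 0 0.1;0 0 0 0 0 0 0.1",
)

```text
clock: 14.37
eef_pos: [495.9, 267.6, 151.8]
tool_rot: [-3.141, -0.002, 0.47]
force: [0.1, -0.0, -0.4]
width: 38.3
gripper_force: 0.0
```

```bash
python3 - <<'E'
from f8 import *
T=toolT();c=snap("wrist","w9.png");print(T[:3,3],read_state()["tool_rot"],read_state()["width"]);pickle.dump((c,T),open("w9.pkl","wb"))
Ti=np.linalg.inv(T)
G=grad("w9");a=np.linspace(0,2*np.pi,90,endpoint=False)
def circ(p):
    uv=proj(c,np.c_[p[0]+71*np.cos(a),p[1]+71*np.sin(a),0*a+82]).astype(np.float32);return -np.sqrt(cv2.remap(G,uv[None,:,0],uv[None,:,1],1)).mean()
x,f=best(circ,[(445,475),(315,350)]);print("rim",x,f)
# tab top rectangle 10x42 at z113, radius 73 about axis; fit yaw + radial
L=np.array([[68,-21,113],[78,-21,113],[78,21,113],[68,21,113.]])
x,f=best(lambda p:-samp(G,c,p,L),[(455,470),(323,338),(-1.25,-.95)]);print("tab",x,f)
d=np.array([np.cos(x[2]),np.sin(x[2])]);print("tab pt",x[:2]+73*d, "in tool",(Ti@[*(x[:2]+73*d),101,1])[:3])
np.save("w9p.npy",x)
E
```

```text
[495.887 267.565 151.841] [-3.141 -0.002  0.47 ] 38.44013090171869
rim [462.781 330.15 ] -17.320818706028458
tab [463.136 331.261  -1.111] -15.720754398715536
tab pt [495.508 265.831] in tool [-1.23   1.395 50.838]
```

Emit:
move_arm(
  rows="-0.004 0.005 0.1 0 0 0 0.1;-0.004 0.005 0.18 0 0 0 0.1;-0.004 0.005 0.24 0 0 0 0.1;-0.004 0.005 0.273 0 0 0 0.1;-0.004 0.005 0.273 0 0 0 0.1;-0.004 0.005 0.273 0 0 0 0.1",
)

```text
clock: 14.92
eef_pos: [495.1, 265.6, 69.0]
tool_rot: [-3.142, -0.0, 0.47]
force: [0.0, 0.1, 0.1]
width: 38.6
gripper_force: 0.0
```

Emit:
move_arm(
  rows="0 0 0 0 0 0 0.4;0 0 0 0 0 0 0.6;0 0 0 0 0 0 0.7;0 0 0 0 0 0 0.8;0 0 0 0 0 0 0.9;0 0 0 0 0 0 0.9;0 0 0 0 0 0 0.9",
)

```text
clock: 15.5
eef_pos: [495.6, 265.8, 69.8]
tool_rot: [-3.142, -0.002, 0.469]
force: [-0.2, -1.0, 5.5]
width: 8.9
gripper_force: 60.5
```

Emit:
move_arm(
  rows="0 0 -0.06 0 0 0 0.9;0 0 -0.15 0 0 0 0.9;0 0 -0.25 0 0 0 0.9;0 0 -0.35 0 0 0 0.9;0 0 -0.45 0 0 0 0.9;0 0 -0.55 0 0 0 0.9;0 0 -0.57 0 0 0 0.9;0 0 -0.57 0 0 0 0.9",
)

```text
clock: 16.17
eef_pos: [495.9, 266.2, 242.0]
tool_rot: [-3.141, -0.005, 0.47]
force: [-0.6, -0.3, -1.1]
width: 8.7
gripper_force: 59.4
```

Emit:
move_arm(
  rows="-0.04 0.08 0 0 0 0 0.9;-0.09 0.17 0 0 0 0 0.9;-0.14 0.27 0 0 0 0 0.9;-0.19 0.36 0 0 0 0 0.9;-0.24 0.46 0 0 0 0 0.9;-0.29 0.55 0 0 0 0 0.9;-0.344 0.652 0 0 0 0 0.9;-0.39 0.74 0 0 0 0 0.9;-0.44 0.84 0 0 0 0 0.9;-0.49 0.93 0 0 0 0 0.9;-0.516 0.978 0 0 0 0 0.9",
)

```text
clock: 17.08
eef_pos: [487.5, -70.5, 238.1]
tool_rot: [3.141, 0.004, 0.465]
force: [0.3, 0.5, -1.2]
width: 8.7
gripper_force: 59.5
```

Emit:
move_arm(
  rows="-0.05 0.1 0 0 0 0 0.9;-0.1 0.19 0 0 0 0 0.9;-0.15 0.29 0 0 0 0 0.9;-0.2 0.38 0 0 0 0 0.9;-0.25 0.48 0 0 0 0 0.9;-0.3 0.57 0 0 0 0 0.9;-0.35 0.67 0 0 0 0 0.9;-0.4 0.76 0 0 0 0 0.9;-0.44 0.84 0 0 0 0 0.9;-0.48 0.92 0 0 0 0 0.9;-0.516 0.978 0 0 0 0 0.9;-0.516 0.978 0 0 0 0 0.9",
)

```text
clock: 18.08
eef_pos: [481.1, -403.0, 237.3]
tool_rot: [3.141, 0.005, 0.463]
force: [0.4, -0.2, -1.5]
width: 8.9
gripper_force: 59.4
```

Emit:
move_arm(
  rows="0 0 0 0 0 0 0.9;0 0 0 0 0 0 0.9;0 0 0 0 0 0 0.9;0 0 0 0 0 0 0.9",
)

```text
clock: 18.42
eef_pos: [484.7, -396.2, 239.4]
tool_rot: [-3.14, -0.0, 0.472]
force: [-0.1, -0.4, -1.3]
width: 9.1
gripper_force: 59.5
```

```bash
cat > fun.py <<'E'
from f8 import *
def rimfit(name,zr,b):
    T=toolT();c=snap("wrist",name+".png");pickle.dump((c,T),open(name+".pkl","wb"));s=read_state();print(T[:3,3],s["tool_rot"],s["width"],s["gripper_force"])
    G=grad(name);a=np.linspace(0,2*np.pi,90,endpoint=False)
    def circ(p):
        uv=proj(c,np.c_[p[0]+71*np.cos(a),p[1]+71*np.sin(a),0*a+p[2]]).astype(np.float32);return -np.sqrt(cv2.remap(G,uv[None,:,0],uv[None,:,1],1)).mean()
    x,f=best(circ,b+[(zr-8,zr+8)]);print("rim",x,f,"rel TCP",x[:2]-T[:2,3]);return x
E
python3 -c "
from fun import *
rimfit('w10',82+170,[(425,480),(-360,-305)])"
```

```text
[ 484.685 -396.168  239.376] [-3.141 -0.     0.471] 8.598158305636744 59.45108771324158
rim [ 449.996 -330.737  249.708] -8.644553003459539 rel TCP [-34.689  65.43 ]
```

Emit:
move_arm(
  rows="0.002 0.005 0.08 0 0 0 0.9;0.002 0.005 0.16 0 0 0 0.9;0.002 0.005 0.22 0 0 0 0.9;0.002 0.005 0.25 0 0 0 0.9;0.002 0.005 0.27 0 0 0 0.9;0.002 0.005 0.29 0 0 0 0.9;0.002 0.005 0.31 0 0 0 0.9;0.002 0.005 0.325 0 0 0 0.9;0.002 0.005 0.335 0 0 0 0.9;0.002 0.005 0.34 0 0 0 0.9;0.002 0.005 0.34 0 0 0 0.9",
)

```text
clock: 19.38
eef_pos: [485.5, -398.9, 137.8]
tool_rot: [3.142, -0.0, 0.47]
force: [0.0, 0.1, -1.2]
width: 8.6
gripper_force: 59.4
```

No contact so far, so the stem is inside the mouth. I'll lower the last few millimetres.

Emit:
move_arm(
  rows="0 0.001 0.006 0 0 0 0.9;0 0 0.01 0 0 0 0.9;0 0 0.014 0 0 0 0.9;0 0 0.017 0 0 0 0.9;0 0 0.017 0 0 0 0.9;0 0 0.017 0 0 0 0.9",
)

```text
clock: 19.88
eef_pos: [485.6, -399.0, 133.0]
tool_rot: [3.141, -0.0, 0.47]
force: [-0.9, 0.0, 1.7]
width: 8.7
gripper_force: 59.8
```

Emit:
move_arm(
  rows="0 0 0.003 0 0 0 0.9;0 0 0.003 0 0 0 0.7;0 0 0.003 0 0 0 0.5;0 0 0.003 0 0 0 0.3;0 0 0.003 0 0 0 0.1;0 0 0.003 0 0 0 0.1;0 0 0.003 0 0 0 0.1;0 0 -0.06 0 0 0 0.1;0 0 -0.16 0 0 0 0.1;0 0 -0.28 0 0 0 0.1;0 0 -0.35 0 0 0 0.1;0 0 -0.35 0 0 0 0.1",
)

```text
clock: 20.88
eef_pos: [487.8, -401.3, 243.2]
tool_rot: [3.132, -0.004, 0.469]
force: [0.9, -1.2, 0.3]
width: 38.4
gripper_force: 0.0
```

```bash
python3 -c "
from fun import *
rimfit('w11',145,[(435,470),(-350,-315)])
for n,c,f in(('scene',SC,'s11'),('side',SI,'d11')):
    snap(n,f+'.png');G=grad(f);a=np.linspace(0,2*np.pi,90,endpoint=False)
    for nm,z,r in(('rim',145,71),):
        def circ(p):
            uv=proj(c,np.c_[p[0]+r*np.cos(a),p[1]+r*np.sin(a),0*a+z]).astype(np.float32);return -np.sqrt(cv2.remap(G,uv[None,:,0],uv[None,:,1],1)).mean()
        print(n,best(circ,[(430,475),(-355,-310)]))
"
```

```text
[ 487.805 -401.332  243.226] [ 3.136 -0.003  0.47 ] 39.03828530742161 0.0
rim [ 451.027 -333.416  142.962] -17.554200590157667 rel TCP [-36.778  67.915]
scene (array([ 449.07 , -333.808]), np.float64(-15.026904764087789))
side (array([ 448.268, -334.66 ]), np.float64(-16.977200051895707))
```

```bash
cat > scoop.py <<'E'
from f8 import *
u=np.array([-.5,0,.866]);v=np.array([.866,0,.5]);g0=np.array([-72,0,83.])
def bar(s,y,w): return g0+s*u+[0,y,0]+w*v
ed=[]
for y in(-7,7):
    for w in(-12,12): ed.append((bar(-15,y,w),bar(22,y,w)))
    ed.append((bar(22,y,-12),bar(22,y,12)))
for w in(-12,12): ed.append((bar(22,-7,w),bar(22,7,w)))
tr=[([-45,-28,45],[-45,28,45]),([-45,-28,45],[45,-28,45]),([-45,28,45],[45,28,45]),([94,-25,27],[94,25,27])]
ed+=[(np.array(a,float),np.array(b,float)) for a,b in tr]
Q=np.vstack([np.linspace(a,b,25) for a,b in ed])
def sc(G,c,p,z=55):
    uv=proj(c,W([p[0],p[1],p[2],z],Q)).astype(np.float32);return np.sqrt(cv2.remap(G,uv[None,:,0],uv[None,:,1],1)).mean()
E
python3 - <<'E'
from scoop import *
G8,Gs,Gd=grad("w8"),grad("s11"),grad("d11")
b=[(590,650),(90,160),(-.1,.6)]
x,f=best(lambda p:-sc(G8,w8,p),b,(1,2,3));print("w8",x,f)
x2,f=best(lambda p:-sc(G8,w8,p)-sc(Gs,SC,[p[0],p[1],p[2]])-sc(Gd,SI,p),b,(1,2,3));print("all",x2,f)
for p in(x,x2):
    P=W([*p,55],[bar(22,0,-12),bar(22,0,12),g0,[-45,-28,45],[-45,28,45],[94,-25,27],[94,25,27]])
    print(proj(w8,P).round(0).tolist(),"\n",proj(SC,P).round(0).tolist())
E
```

```text
w8 [623.159 126.562   0.136] -11.740640180079401
all [622.623 126.302   0.132] -36.363937966773
[[197.0, 203.0], [220.0, 202.0], [228.0, 197.0], [273.0, 216.0], [262.0, 154.0], [421.0, 189.0], [417.0, 134.0]] 
 [[364.0, 207.0], [369.0, 208.0], [368.0, 219.0], [360.0, 245.0], [385.0, 238.0], [394.0, 299.0], [418.0, 292.0]]
[[197.0, 203.0], [219.0, 202.0], [227.0, 197.0], [272.0, 216.0], [261.0, 154.0], [420.0, 189.0], [416.0, 135.0]] 
 [[364.0, 207.0], [369.0, 208.0], [368.0, 218.0], [360.0, 245.0], [385.0, 238.0], [394.0, 299.0], [418.0, 292.0]]
```

```bash
cat > plan.py <<'E'
from h import *
def Rs(yaw,pitch,tilt=30):
    "tool R holding the scoop at yaw with nose-down pitch (deg); level tool tilt 30deg"
    t=np.radians(tilt);M=np.array([[np.cos(t),0,np.sin(t)],[0,-1,0],[np.sin(t),0,-np.cos(t)]])
    return R.from_euler('z',yaw).as_matrix()@R.from_euler('y',pitch,degrees=True).as_matrix()@M
def rel(T,pos,Rt):
    d=T[:3,:3].T@(np.asarray(pos)-T[:3,3])/300;r=R.from_matrix(T[:3,:3].T@Rt).as_rotvec()/(np.pi/2)
    print(np.r_[d,r].round(4));
    N=np.eye(4);N[:3,:3]=Rt;N[:3,3]=pos;return N
E
python3 - <<'E'
from plan import *
T=toolT();print(T[:3,3],read_state()["qpos"])
Rd=R.from_euler('xyz',[np.pi,0,.134]).as_matrix()
T=rel(T,[510,-150,270],R.from_matrix(T[:3,:3]).as_matrix())
T=rel(T,[510,100,270],Rd)
Rt=Rs(.134,0);zt=Rt[:,2];tcp=np.array([551.6,116.9,138])+39*zt;print(tcp)
T=rel(T,tcp-90*zt,Rt);T=rel(T,tcp,Rt)
E
```

```text
[ 485.142 -398.44   237.215] [ 0.488  0.58   0.257  1.554 -0.163  1.03  -0.312]
[ 0.449 -0.701 -0.109 -0.     0.     0.   ]
[ 0.377 -0.743  0.001 -0.001  0.     0.214]
[570.925 119.505 104.225]
[ 0.06  -0.037  0.293  0.     0.333  0.   ]
[-0.   0.   0.3  0.   0.   0. ]
```

Emit:
move_arm(
  rows="0.05 -0.08 -0.06 0 0 0 0.1;0.11 -0.17 -0.109 0 0 0 0.1;0.17 -0.26 -0.109 0 0 0 0.1;0.23 -0.35 -0.109 0 0 0 0.1;0.29 -0.45 -0.109 0 0 0 0.1;0.35 -0.55 -0.109 0 0 0 0.1;0.4 -0.63 -0.109 0 0 0 0.1;0.449 -0.701 -0.109 0 0 0 0.1;0.449 -0.701 -0.109 0 0 0 0.1",
)

```text
clock: 21.78
eef_pos: [510.5, -142.8, 268.6]
tool_rot: [-3.136, 0.0, 0.479]
force: [-0.1, -0.4, 0.1]
width: 38.3
gripper_force: 0.0
```

Emit:
move_arm(
  rows="0.05 -0.1 0 0 0 0.03 0.1;0.1 -0.2 0 0 0 0.06 0.1;0.15 -0.3 0 0 0 0.1 0.1;0.2 -0.4 0 0 0 0.13 0.1;0.25 -0.5 0 0 0 0.16 0.1;0.3 -0.6 0 0 0 0.19 0.1;0.35 -0.69 0 0 0 0.214 0.1;0.377 -0.743 0 0 0 0.214 0.1;0.377 -0.743 0 0 0 0.214 0.1;0.377 -0.743 0 0 0 0.214 0.1",
)

```text
clock: 22.62
eef_pos: [509.5, 100.2, 269.0]
tool_rot: [3.141, 0.003, 0.136]
force: [-0.7, -0.3, 0.8]
width: 38.4
gripper_force: 0.0
```

Emit:
move_arm(
  rows="0.01 -0.01 0 0 0.06 0 0.1;0.02 -0.02 0 0 0.13 0 0.1;0.03 -0.03 0.05 0 0.2 0 0.1;0.04 -0.037 0.1 0 0.26 0 0.1;0.06 -0.037 0.2 0 0.333 0 0.1;0.06 -0.037 0.25 0 0.333 0 0.1;0.06 -0.037 0.25 0 0.333 0 0.1;0.06 -0.037 0.25 0 0.333 0 0.1;0.06 -0.037 0.25 0 0.333 0 0.1",
)

```text
clock: 23.37
eef_pos: [528.5, 117.4, 221.5]
tool_rot: [-3.132, -0.455, 0.13]
force: [0.3, -0.5, -0.4]
width: 38.4
gripper_force: 0.0
```

```bash
python3 - <<'E'
from plan import *
from scoop import *
T=toolT();print(T[:3,3],read_state()["qpos"])
c=snap("wrist","w12.png");G=grad("w12")
x,f=best(lambda p:-sc(G,c,p),[(605,640),(110,145),(.03,.25)],(1,2));print(x,f)
Rt=Rs(.134,0);zt=Rt[:,2]
for p in(x,[623,126.5,.134]):
    gp=W([*p,55],g0)[0];print("grip in tool",(np.linalg.inv(T)@[*gp,1])[:3]);Rt=Rs(p[2],0);rel(T,gp+39*Rt[:,2],Rt)
E
```

```text
[528.52  117.403 221.529] [-0.861  0.366  0.72   2.262 -0.996  0.242 -0.736]
[623.582 126.512   0.133] -12.89207589935274
grip in tool [-15.683   4.316  85.29 ]
[-0.043  0.015  0.414 -0.005  0.043 -0.002]
grip in tool [-16.202   4.3    85.036]
[-0.045  0.015  0.413 -0.005  0.043 -0.003]
```

```bash
python3 - <<'E'
from plan import *
T=toolT()
p=[623.4,126.5,.134];Rt=Rs(p[2],0,15);gp=np.array([551.9,116.9,138])
T=rel(T,gp-30*Rt[:,2],Rt);T=rel(T,gp+39*Rt[:,2],Rt)
E
```

```text
[-0.035  0.013  0.185 -0.004 -0.124 -0.002]
[0.   0.   0.23 0.   0.   0.  ]
```

Emit:
move_arm(
  rows="-0.03 0.01 0 0 -0.08 0 0.1;-0.035 0.013 0.04 0 -0.16 0 0.1;-0.035 0.013 0.08 0 -0.16 0 0.1;-0.035 0.013 0.08 0 -0.16 0 0.1;-0.035 0.013 0.08 0 -0.16 0 0.1;-0.035 0.013 0.08 0 -0.16 0 0.1",
)

```text
clock: 23.92
eef_pos: [529.0, 115.1, 195.5]
tool_rot: [-3.131, -0.203, 0.133]
force: [-0.1, -0.1, 0.3]
width: 38.6
gripper_force: 0.0
```

```bash
python3 - <<'E'
from plan import *
T=toolT();s=read_state();print(s["qpos"],s["tool_rot"],s["eef_pos"])
Rt=Rs(.134,0,15);gp=np.array([551.9,116.9,138]);print("grip in tool",(np.linalg.inv(T)@[*gp,1])[:3])
T=rel(T,gp-20*Rt[:,2],Rt);T=rel(T,gp+39*Rt[:,2],Rt)
E
```

```text
[-0.887  0.551  0.909  2.051 -0.774  0.66  -0.929] [-3.131 -0.203  0.133] [529.001 115.133 195.534]
grip in tool [10.891  1.924 60.953]
[ 0.032  0.006  0.137 -0.007  0.038 -0.001]
[-0.    -0.     0.197  0.     0.     0.   ]
```

Emit:
move_arm(
  rows="0.032 0.006 0.03 0 0.038 0 0.1;0.032 0.006 0.08 0 0.038 0 0.1;0.032 0.006 0.137 0 0.038 0 0.1;0.032 0.006 0.137 0 0.038 0 0.1;0.032 0.006 0.137 0 0.038 0 0.1",
)

```text
clock: 24.33
eef_pos: [546.8, 117.1, 157.8]
tool_rot: [-3.13, -0.263, 0.132]
force: [0.9, -0.4, -0.3]
width: 38.3
gripper_force: 0.0
```

```bash
python3 - <<'E'
from plan import *
T=toolT();s=read_state();print(s["qpos"],s["tool_rot"],s["eef_pos"])
Rt=Rs(.134,0,15);gp=np.array([551.9,116.9,138]);print("grip in tool",(np.linalg.inv(T)@[*gp,1])[:3])
T=rel(T,gp+39*Rt[:,2],Rt)
E
```

```text
[-0.791  0.581  0.764  2.105 -0.936  0.494 -0.787] [-3.13  -0.263  0.132] [546.814 117.07  157.822]
grip in tool [-0.301  1.087 20.434]
[-0.001  0.005  0.198 -0.007 -0.001 -0.001]
```

Emit:
move_arm(
  rows="0 0.005 0.06 -0.005 0 0 0.1;0 0.005 0.12 -0.005 0 0 0.1;0 0.005 0.17 -0.005 0 0 0.1;0 0.005 0.198 -0.005 0 0 0.1;0 0.005 0.198 -0.005 0 0 0.1;0 0.005 0.198 -0.005 0 0 0.1",
)

```text
clock: 24.83
eef_pos: [563.6, 118.7, 101.2]
tool_rot: [-3.138, -0.265, 0.134]
force: [-0.5, 0.5, 0.7]
width: 38.4
gripper_force: 0.0
```

Emit:
move_arm(
  rows="0 0 0 0 0 0 0.3;0 0 0 0 0 0 0.5;0 0 0 0 0 0 0.6;0 0 0 0 0 0 0.7;0 0 0 0 0 0 0.8;0 0 0 0 0 0 0.9;0 0 0 0 0 0 0.9",
)

```text
clock: 25.42
eef_pos: [563.8, 119.0, 101.1]
tool_rot: [-3.138, -0.265, 0.135]
force: [-2.6, 0.7, 6.6]
width: 13.3
gripper_force: 58.3
```

```bash
python3 - <<'E'
from plan import *
T=toolT();s=read_state();print(s["qpos"],s["tool_rot"],s["eef_pos"])
gp=np.array([551.9,116.9,138]);print("grip in tool",(np.linalg.inv(T)@[*gp,1])[:3])
S=np.eye(4);S[:3,:3]=R.from_euler('z',.134).as_matrix();S[:3,3]=[623.4,126.5,55]
np.save("TS.npy",np.linalg.inv(T)@S);print(np.linalg.inv(T)@S)
E
```

```text
[-0.647  0.655  0.554  2.107 -1.055  0.35  -0.686] [-3.138 -0.265  0.135] [563.818 119.011 101.116]
grip in tool [ -2.003   0.367 -38.766]
[[ 0.965  0.     0.262 45.861]
 [ 0.001 -1.    -0.003  0.766]
 [ 0.262  0.003 -0.965 60.241]
 [ 0.     0.     0.     1.   ]]
```

Emit:
move_arm(
  rows="-0.02 0 -0.07 0 0 0 0.9;-0.03 0 -0.12 0 0 0 0.9;-0.05 0 -0.18 0 0 0 0.9;-0.07 0 -0.25 0 0 0 0.9;-0.09 0 -0.33 0 0 0 0.9;-0.11 0 -0.4 0 0 0 0.9;-0.13 0 -0.48 0 0 0 0.9;-0.13 0 -0.48 0 0 0 0.9;-0.13 0 -0.48 0 0 0 0.9",
)

```text
clock: 26.17
eef_pos: [488.4, 109.5, 229.3]
tool_rot: [-3.137, -0.264, 0.136]
force: [0.9, -1.3, -2.9]
width: 13.2
gripper_force: 59.3
```

```bash
cat >> plan.py <<'E'
TS=np.load("TS.npy");F=np.array([451.3,-333])
def scoopT(lip,yaw,pitch,TS=TS):
    S=np.eye(4);S[:3,:3]=R.from_euler('z',yaw).as_matrix()@R.from_euler('y',pitch,degrees=True).as_matrix()
    S[:3,3]=np.asarray(lip)-S[:3,:3]@[94,0,27];return S@np.linalg.inv(TS)
def relT(T,N): return rel(T,N[:3,3],N[:3,:3])
E
python3 - <<'E'
from plan import *
T=toolT();print(T[:3,3],read_state()["tool_rot"],read_state()["qpos"])
S=T@TS;print("scoop z axis",S[:3,2],S[:3,3])
y=.5;d=np.array([np.cos(y),np.sin(y)]);N=scoopT([*(F-25*d),235],y,0);print(N[:3,3])
a,b=T[:3,3],N[:3,3]
for k in(1,2,3):
    p=a+(b-a)*k/3;T=rel(T,p,R.from_euler('z',(.5-.134)*k/3).as_matrix()@scoopT([0,0,0],.134,0)[:3,:3])
E
```

```text
[488.436 109.546 229.304] [-3.137 -0.264  0.136] [-1.019  0.412  0.984  2.163 -0.685  0.57  -1.002]
scoop z axis [ 0.001 -0.001  1.   ] [547.952 117.193 183.128]
[ 293.912 -418.368  254.116]
[-0.276  0.551 -0.106  0.019  0.    -0.074]
[-0.338  0.512 -0.122  0.02  -0.    -0.075]
[-0.396  0.465 -0.138  0.02  -0.    -0.075]
```

```bash
python3 - <<'E'
from plan import *
T=toolT()
y=.5;d=np.array([np.cos(y),np.sin(y)]);N=scoopT([*(F-25*d),240],y,0);b=N[:3,3]
R0=lambda y:scoopT([0,0,0],y,0)[:3,:3]
T=rel(T,[540,-150,259],R0(.134));T=rel(T,([540,-150,259]+b)/2,R0(.32));T=rel(T,b,R0(.5))
E
```

```text
[ 0.077  0.88  -0.086 -0.001  0.001  0.001]
[-0.45   0.388 -0.124  0.031 -0.    -0.114]
[-0.512  0.295 -0.14   0.03  -0.    -0.111]
```

Emit:
move_arm(
  rows="0.004 0.04 -0.02 0 0 0 0.9;0.01 0.11 -0.04 0 0 0 0.9;0.02 0.2 -0.06 0 0 0 0.9;0.025 0.29 -0.086 0 0 0 0.9;0.035 0.38 -0.086 0 0 0 0.9;0.04 0.47 -0.086 0 0 0 0.9;0.05 0.56 -0.086 0 0 0 0.9;0.057 0.65 -0.086 0 0 0 0.9;0.065 0.74 -0.086 0 0 0 0.9;0.07 0.81 -0.086 0 0 0 0.9;0.075 0.86 -0.086 0 0 0 0.9;0.077 0.88 -0.086 0 0 0 0.9",
)

```text
clock: 27.17
eef_pos: [539.8, -156.0, 258.5]
tool_rot: [-3.141, -0.263, 0.13]
force: [0.3, 0.0, -3.1]
width: 13.1
gripper_force: 59.3
```

Emit:
move_arm(
  rows="-0.02 0.02 -0.005 0 0 -0.005 0.9;-0.06 0.05 -0.016 0.004 0 -0.015 0.9;-0.11 0.095 -0.03 0.008 0 -0.03 0.9;-0.17 0.145 -0.047 0.012 0 -0.043 0.9;-0.23 0.2 -0.063 0.016 0 -0.058 0.9;-0.29 0.25 -0.08 0.02 0 -0.073 0.9;-0.35 0.3 -0.096 0.024 0 -0.089 0.9;-0.4 0.345 -0.11 0.028 0 -0.101 0.9;-0.44 0.38 -0.12 0.03 0 -0.112 0.9;-0.45 0.388 -0.124 0.031 0 -0.114 0.9",
)

```text
clock: 28.0
eef_pos: [414.4, -287.4, 259.2]
tool_rot: [-3.139, -0.263, 0.317]
force: [-0.3, -0.5, -3.8]
width: 13.8
gripper_force: 59.4
```

```bash
python3 - <<'E'
from plan import *
T=toolT();s=read_state();print(T[:3,3],s["tool_rot"],s["qpos"],s["force"]);print("scoop",(T@TS)[:3,2:].T)
y=.5;d=np.array([np.cos(y),np.sin(y)]);N=scoopT([*(F-25*d),240],y,0);relT(T,N)
for p in(12,20):relT(T,scoopT([*(F-25*d),240],y,p))
E
```

```text
[ 414.415 -287.433  259.239] [-3.139 -0.263  0.317] [ 0.136  0.388  0.801  2.005 -0.695  0.89   0.089] [-0.257 -0.505 -3.803]
scoop [[   0.002    0.001    1.   ]
 [ 471.566 -269.318  212.996]]
[-0.5    0.289 -0.135  0.031  0.001 -0.113]
[-0.449  0.284 -0.231  0.019 -0.132 -0.115]
[-0.405  0.279 -0.287  0.011 -0.221 -0.116]
```

Emit:
move_arm(
  rows="-0.02 0.015 -0.01 0.001 -0.006 -0.005 0.9;-0.06 0.04 -0.03 0.003 -0.018 -0.015 0.9;-0.11 0.07 -0.055 0.005 -0.032 -0.028 0.9;-0.165 0.105 -0.085 0.007 -0.048 -0.042 0.9;-0.22 0.14 -0.115 0.009 -0.065 -0.056 0.9;-0.28 0.175 -0.145 0.012 -0.082 -0.07 0.9;-0.335 0.21 -0.175 0.014 -0.1 -0.086 0.9;-0.39 0.245 -0.2 0.016 -0.115 -0.1 0.9;-0.43 0.27 -0.22 0.018 -0.125 -0.11 0.9;-0.449 0.284 -0.231 0.019 -0.132 -0.115 0.9;-0.449 0.284 -0.231 0.019 -0.132 -0.115 0.9;-0.449 0.284 -0.231 0.019 -0.132 -0.115 0.9",
)

```text
clock: 29.0
eef_pos: [304.2, -412.0, 290.6]
tool_rot: [-3.137, -0.058, 0.504]
force: [0.6, 0.3, -3.8]
width: 13.4
gripper_force: 59.4
```

```bash
cat > chk.py <<'E'
from plan import *
T=toolT();s=read_state();print(T[:3,3],s["tool_rot"],s["qpos"],s["force"],s["clock"]);S=T@TS
print("lip-F",(S@[94,0,27,1])[:3]-[*F,0],"pitch",np.degrees(np.arctan2(-S[2,0],np.hypot(S[0,0],S[1,0]))),"yaw",np.arctan2(S[1,0],S[0,0]),"roll",S[2,1])
E
python3 - <<'E'
from chk import *
# balls through wrist view? compare
snap("wrist","w13.png")
y=.5;d=np.array([np.cos(y),np.sin(y)])
T=relT(T,scoopT([*(F-25*d),172],y,20))
for p,z in((28,168),(36,165),(44,165),(52,165)):relT(T,scoopT([*(F-25*d),z],y,p))
E
```

```text
[ 304.182 -412.018  290.599] [-3.137 -0.058  0.504] [ 0.342  0.447  0.858  1.802 -0.444  1.089  0.302] [ 0.623  0.292 -3.767] 29.0
lip-F [-18.278  -8.568 240.263] pitch 11.847340775184078 yaw 0.5038523600426151 roll 0.0014810353095642017
[ 0.003  0.003  0.16  -0.001 -0.091  0.003]
[ 0.033 -0.    -0.051  0.    -0.089  0.   ]
[ 0.075 -0.    -0.101  0.    -0.178  0.001]
[ 0.123 -0.001 -0.155  0.    -0.267  0.001]
[ 0.179 -0.001 -0.201  0.    -0.356  0.001]
```

Emit:
move_arm(
  rows="0 0 0.03 0 -0.02 0 0.9;0.003 0.003 0.08 0 -0.05 0.003 0.9;0.003 0.003 0.13 0 -0.08 0.003 0.9;0.003 0.003 0.16 0 -0.091 0.003 0.9;0.003 0.003 0.16 0 -0.091 0.003 0.9;0.003 0.003 0.16 0 -0.091 0.003 0.9",
)

```text
clock: 29.55
eef_pos: [307.2, -410.9, 242.4]
tool_rot: [-3.136, 0.086, 0.501]
force: [-0.3, 0.5, -3.3]
width: 13.4
gripper_force: 59.3
```

```bash
python3 chk.py
```

```text
[ 307.189 -410.896  242.417] [-3.136  0.086  0.501] [ 0.239  0.539  0.887  1.851 -0.394  0.974  0.212] [-0.299  0.532 -3.287] 29.55
lip-F [-22.76  -12.049 171.461] pitch 20.125901438318866 yaw 0.5007633658089762 roll 0.001965107359859675
```

Emit:
move_arm(
  rows="0.015 0 -0.026 0 -0.045 0 0.9;0.033 0 -0.051 0 -0.089 0 0.9;0.042 0 -0.063 0 -0.111 0 0.9;0.047 0 -0.07 0 -0.122 0 0.9;0.053 0 -0.076 0 -0.133 0 0.9;0.058 0 -0.082 0 -0.144 0 0.9;0.064 0 -0.088 0 -0.155 0 0.9;0.07 0 -0.095 0 -0.167 0 0.9;0.075 0 -0.101 0 -0.178 0 0.9;0.075 0 -0.101 0 -0.178 0 0.9;0.075 0 -0.101 0 -0.178 0 0.9;0.075 0 -0.101 0 -0.178 0 0.9",
)

```text
clock: 30.55
eef_pos: [328.5, -400.1, 271.4]
tool_rot: [-3.138, 0.365, 0.5]
force: [0.5, -0.3, -1.7]
width: 13.1
gripper_force: 59.6
```

```bash
python3 - <<'E'
from chk import *
y=.5;d=np.array([np.cos(y),np.sin(y)])
for p,z in((40,165),(46,165),(52,166)):relT(T,scoopT([*(F-25*d),z],y,p))
E
```

```text
[ 328.539 -400.073  271.357] [-3.138  0.365  0.5  ] [-0.011  0.653  1.03   1.745 -0.211  1.092 -0.039] [ 0.471 -0.337 -1.661] 30.55
lip-F [-23.179 -13.348 165.086] pitch 36.13077097898688 yaw 0.4994130237816148 roll 0.00045664082046525603
[ 0.02  -0.002 -0.034 -0.001 -0.043 -0.   ]
[ 0.046 -0.002 -0.081 -0.001 -0.11  -0.   ]
[ 0.076 -0.002 -0.128 -0.001 -0.176  0.   ]
```

Emit:
move_arm(
  rows="0.02 0 -0.034 0 -0.043 0 0.9;0.033 0 -0.058 0 -0.077 0 0.9;0.046 0 -0.081 0 -0.11 0 0.9;0.06 0 -0.105 0 -0.143 0 0.9;0.076 0 -0.128 0 -0.176 0 0.9;0.076 0 -0.128 0 -0.176 0 0.9;0.076 0 -0.128 0 -0.176 0 0.9;0.076 0 -0.128 0 -0.176 0 0.9;0.076 0 -0.128 0 -0.176 0 0.9",
)

```text
clock: 31.3
eef_pos: [358.0, -383.9, 299.6]
tool_rot: [-3.137, 0.64, 0.498]
force: [-0.8, -0.6, -1.4]
width: 13.4
gripper_force: 59.6
```

```bash
python3 - <<'E'
from chk import *
from cams import *
for n in("scene","side","wrist"):snap(n,f"{n}_p.png")
y=.5;d=np.array([np.cos(y),np.sin(y)])
T=relT(T,scoopT([*(F-35*d),245],y,25));T=relT(T,scoopT([*(F-35*d),260],y,0))
# bore darkness: project bore centre (z 12+85) in scene/side/wrist, sample patch
for n,c in(("scene",SC),("side",SI)):
    im=cv2.imread(f"pics/{n}_p.png");u=proj(c,[[*F,100]])[0].astype(int);print(n,u);print(cv2.cvtColor(im,cv2.COLOR_BGR2GRAY)[u[1]-10:u[1]+10:2,u[0]-14:u[0]+15:2])
E
```

```text
[ 357.966 -383.95   299.573] [-3.137  0.64   0.498] [-0.153  0.814  1.106  1.604 -0.091  1.27  -0.19 ] [-0.781 -0.617 -1.368] 31.3
lip-F [-22.761 -13.199 166.565] pitch 51.88982350559188 yaw 0.4977738226682322 roll 0.0003814467479893709
[-0.216 -0.001  0.045 -0.001  0.299 -0.003]
[-0.046  0.001  0.172 -0.     0.278 -0.001]
scene [132 235]
[[251 249 247 245 243 240 238 234 231 226 220 211 201 183 175]
 [252 251 249 246 245 242 239 237 237 234 231 225 196 178 178]
 [252 251 249 246 242 236 227 215 208 208 221 228 226 188 175]
 [252 251 246 241 230 213 184 177 176 175 181 195 220 185 173]
 [251 248 243 234 220 204 179 171 175 174 172 172 183 188 173]
 [249 245 240 231 221 203 178 172 173 175 174 174 203 216 206]
 [248 245 240 231 220 190 173 170 174 175 182 200 225 226 219]
 [249 245 241 234 224 187 182 188 199 211 221 215 209 205 205]
 [244 240 237 233 228 217 211 205 203 192 188 191 196 198 192]
 [195 196 195 189 182 181 179 178 178 180 186 190 186 163 137]]
side [335 384]
[[147 168 170 169 226 231 191 220 229 237 231 218 221 225 227]
 [170 169 169 169 165 186 167 168 178 227 223 238 227 227 229]
 [125 152 223 206 163 163 164 164 164 163 179 227 207 230 233]
 [122 124 150 160 163 164 165 164 163 163 173 194 162 237 235]
 [125 122 125 126 157 143 134 129 153 174 194 142 223 240 239]
 [127 126 123 123 197 168 117 114 128 193 149 122 211 238 240]
 [127 127 182 196 194 196 170 117 191 159 122 141 217 239 242]
 [123 128 199 203 173 119 118 121 152 122 122 122 228 239 245]
 [178 194 160 118 118 120 121 122 121 122 130 115 223 242 247]
 [157 119 117 120 121 121 122 122 123 126 154 209 242 245 248]]
```

Emit:
move_arm(
  rows="-0.04 0 0 0 0.05 0 0.9;-0.08 0 0.01 0 0.11 0 0.9;-0.13 0 0.02 0 0.18 0 0.9;-0.18 0 0.035 0 0.25 0 0.9;-0.216 0 0.045 0 0.299 0 0.9;-0.216 0 0.045 0 0.299 0 0.9",
)

```text
clock: 31.95
eef_pos: [298.7, -416.6, 331.0]
tool_rot: [3.14, 0.169, 0.484]
force: [-1.8, -0.4, -1.7]
width: 13.5
gripper_force: 59.5
```

```bash
python3 - <<'E'
from chk import *
y=.5;d=np.array([np.cos(y),np.sin(y)])
R0=lambda y:scoopT([0,0,0],y,0)[:3,:3]
T=relT(T,scoopT([*(F-35*d),265],y,0))
E
```

```text
[ 298.687 -416.593  331.038] [3.14  0.169 0.484] [ 0.119  0.482  1.02   1.715 -0.259  1.17   0.099] [-1.795 -0.437 -1.702] 31.95
lip-F [-35.595 -23.074 248.934] pitch 24.859967731328524 yaw 0.48225278837964464 roll -0.005448179619791845
[-0.023 -0.002  0.163  0.004  0.276 -0.011]
```

Emit:
move_arm(
  rows="-0.005 0 0.04 0.001 0.07 -0.003 0.9;-0.01 0 0.08 0.002 0.14 -0.006 0.9;-0.016 -0.001 0.12 0.003 0.21 -0.01 0.9;-0.023 -0.002 0.163 0.004 0.276 -0.011 0.9;-0.023 -0.002 0.163 0.004 0.276 -0.011 0.9",
)

```text
clock: 32.37
eef_pos: [283.6, -422.4, 278.4]
tool_rot: [-3.129, -0.259, 0.496]
force: [-1.7, -0.2, -1.5]
width: 12.8
gripper_force: 59.5
```

```bash
python3 - <<'E'
from chk import *
R0=lambda y:scoopT([0,0,0],y,0)[:3,:3]
p=T[:3,3];q=np.array([540,-150,285.]);T=rel(T,(p+q)/2,R0(.32));T=rel(T,q,R0(.134));T=rel(T,[530,100,270],R0(.1))
# final: scoop centre over pan centre (618,138) yaw .1
S=np.eye(4);S[:3,:3]=R.from_euler('z',.1).as_matrix();S[:3,3]=[618,136,55];print((S@np.linalg.inv(TS))[:3,3])
E
```

```text
[ 283.576 -422.374  278.387] [-3.129 -0.259  0.496] [ 0.582  0.459  0.781  1.833 -0.63   1.142  0.566] [-1.665 -0.151 -1.54 ] 32.3667
lip-F [-32.3   -16.19  258.354] pitch 0.3395986175363105 yaw 0.49783996326971597 roll 0.008885281330618224
[ 0.575 -0.194  0.143 -0.035  0.005  0.108]
[ 0.532 -0.296  0.134 -0.031  0.     0.114]
[ 0.063 -0.83   0.072 -0.006  0.     0.021]
[558.198 130.541 101.116]
```

Emit:
move_arm(
  rows="0.08 -0.02 0.02 -0.005 0 0.015 0.9;0.16 -0.05 0.04 -0.01 0 0.03 0.9;0.25 -0.08 0.06 -0.015 0 0.045 0.9;0.34 -0.11 0.085 -0.02 0 0.06 0.9;0.43 -0.14 0.107 -0.025 0.003 0.08 0.9;0.52 -0.17 0.13 -0.03 0.005 0.1 0.9;0.575 -0.194 0.143 -0.035 0.005 0.108 0.9",
)

```text
clock: 32.95
eef_pos: [420.7, -277.3, 283.5]
tool_rot: [-3.14, -0.267, 0.34]
force: [1.3, 0.8, -2.2]
width: 13.8
gripper_force: 59.4
```

Emit:
move_arm(
  rows="0.08 -0.04 0.02 -0.005 0 0.015 0.9;0.16 -0.09 0.04 -0.01 0 0.03 0.9;0.25 -0.14 0.06 -0.015 0 0.05 0.9;0.34 -0.19 0.085 -0.02 0 0.07 0.9;0.43 -0.24 0.107 -0.025 0 0.09 0.9;0.5 -0.28 0.125 -0.03 0 0.11 0.9;0.532 -0.296 0.134 -0.031 0 0.114 0.9;0.532 -0.296 0.134 -0.031 0 0.114 0.9",
)

```text
clock: 33.62
eef_pos: [546.4, -137.7, 286.7]
tool_rot: [-3.14, -0.266, 0.159]
force: [-0.3, -0.8, -1.4]
width: 13.4
gripper_force: 59.5
```

```bash
python3 - <<'E'
from chk import *
from cams import *
from f8 import grad,best
a=np.linspace(0,2*np.pi,90,endpoint=False)
for n,c in(("scene",SC),("side",SI)):
    f=n+"_q";snap(n,f+".png");G=grad(f)
    def circ(p):
        uv=proj(c,np.c_[p[0]+71*np.cos(a),p[1]+71*np.sin(a),0*a+145]).astype(np.float32);return -np.sqrt(cv2.remap(G,uv[None,:,0],uv[None,:,1],1)).mean()
    print(n,best(circ,[(430,475),(-355,-310)]))
    im=cv2.imread(f"pics/{f}.png",0);u=proj(c,[[*F,100]])[0].astype(int)
    old=cv2.imread("pics/"+("s11" if n=="scene" else "d11")+".png",0)
    sl=np.s_[u[1]-12:u[1]+13:2,u[0]-14:u[0]+15:2];print(im[sl]);print("max diff in funnel",np.abs(im.astype(int)-old)[u[1]-30:u[1]+25,u[0]-30:u[0]+30].max());print((im.astype(int)-old)[sl])
E
```

```text
[ 546.439 -137.739  286.723] [-3.14  -0.266  0.159] [-0.358  0.411  0.89   1.914 -0.653  0.838 -0.54 ] [-0.313 -0.798 -1.417] 33.6167
lip-F [247.375 218.973 267.779] pitch -0.06353341962212751 yaw 0.15825741643998562 roll -0.0019516521717367335
scene (array([ 449.202, -333.401]), np.float64(-14.879994550427185))
[[249 248 246 244 241 239 236 234 230 226 220 213 201 182 176]
 [250 249 247 245 242 240 237 234 231 226 219 210 198 181 175]
 [251 250 248 246 243 241 238 237 236 233 231 224 196 176 175]
 [252 251 249 246 242 235 227 214 207 206 220 227 226 189 173]
 [251 250 246 240 230 212 184 176 173 178 177 195 220 185 173]
 [251 247 242 233 218 203 179 173 173 175 173 174 183 187 175]
 [249 245 240 229 218 203 177 171 173 172 172 171 201 215 205]
 [248 245 239 231 220 189 172 170 173 175 181 200 224 225 217]
 [248 244 240 232 221 184 175 188 200 211 217 214 208 204 205]
 [236 230 222 211 196 178 180 198 201 190 190 193 196 199 192]
 [181 181 178 177 174 173 174 177 176 180 185 188 186 162 135]
 [172 173 173 174 173 173 173 175 176 177 172 161 134 116 121]
 [147 153 158 169 171 172 168 
[... 1906 characters left out ...]
4  -4]
 [ -4  -4  -5  -4  -4 -14  -9  -6 -23  -2   0  -1  -2  -4  -4]
 [ -5  -6  -5  -7  -6  -4  -5  -4  -5  -5 -20   2  -1  -3  -4]
 [ -4  -3  -5  -4  -4  -4  -5  -5  -4  -4  -4 -13  -9  -1  -4]
 [ -5  -4  -3  -4  -3 -17 -12 -21 -10  -3  -4  -4   6  -2  -2]
 [ -4   3  -4  -3  -3  -4  -2  -3  -3  -4 -10  -4 -20  -4  -3]
 [ -9 -14   3  -3  -3  -4  -3  -3  -3  -3  -4  -4  -8  -3  -2]
 [ -4  -2  -1  -3  20  33  10  -3  -2  -2  -2 -12  -5  -3  -2]
 [ -3  -1  -5  26  40  43  41  15  -3   8   8  -1  -6  -2  -2]
 [ -4  -6  -5  32  47  47  46  31  27  38  39  50  -2  -2  -2]
 [ -4  -3  -3  -7  46  54  47  33  39  46  22 -10  -3  -2  -1]
 [ -4  -3  -3  -3  -3  -6  13  41  29 -21  -3   0  -1  -2  -2]]
```

```bash
python3 - <<'E'
from chk import *
R0=lambda y:scoopT([0,0,0],y,0)[:3,:3]
T=rel(T,[555,128,235],R0(.1));T=rel(T,[558.5,130.5,118],R0(.1))
E
```

```text
[ 544.29  -141.875  287.104] [-3.141 -0.266  0.154] [-0.353  0.409  0.893  1.916 -0.652  0.838 -0.537] [-0.448 -0.577 -2.162] 33.7167
lip-F [245.367 213.927 268.184] pitch -0.07237297959957388 yaw 0.15241293925649624 roll -0.003042749019169699
[ 0.121 -0.883  0.213 -0.007 -0.001  0.033]
[-0.09  -0.006  0.38   0.     0.     0.   ]
```

Emit:
move_arm(
  rows="0.01 -0.09 0.01 0 0 0 0.9;0.02 -0.19 0.02 0 0 0.01 0.9;0.03 -0.29 0.03 0 0 0.01 0.9;0.04 -0.39 0.04 0 0 0.02 0.9;0.06 -0.49 0.05 0 0 0.02 0.9;0.07 -0.59 0.08 0 0 0.03 0.9;0.09 -0.69 0.12 0 0 0.033 0.9;0.1 -0.79 0.17 -0.005 0 0.033 0.9;0.115 -0.86 0.2 -0.007 0 0.033 0.9;0.121 -0.9 0.213 -0.007 0 0.033 0.9;0.121 -0.9 0.213 -0.007 0 0.033 0.9;0.121 -0.9 0.213 -0.007 0 0.033 0.9",
)

```text
clock: 34.72
eef_pos: [555.3, 130.9, 236.1]
tool_rot: [-3.138, -0.269, 0.097]
force: [0.4, -0.6, -1.7]
width: 13.2
gripper_force: 59.5
```

```bash
python3 - <<'E'
from chk import *
R0=lambda y:scoopT([0,0,0],y,0)[:3,:3]
T=rel(T,[558.2,130.5,118],R0(.1))
E
```

```text
[555.343 130.905 236.116] [-3.138 -0.269  0.097] [-0.953  0.508  0.942  1.993 -0.685  0.659 -1.09 ] [ 0.383 -0.558 -1.745] 34.7167
lip-F [257.488 478.238 217.511] pitch -0.1900352935582357 yaw 0.09664527321200697 roll -0.00011002017237395762
[-0.095  0.004  0.382  0.001 -0.002 -0.002]
```

Emit:
move_arm(
  rows="-0.02 0 0.08 0 0 0 0.9;-0.04 0.002 0.17 0 0 0 0.9;-0.06 0.004 0.26 0 0 0 0.9;-0.08 0.004 0.33 0 0 0 0.9;-0.095 0.004 0.382 0 0 0 0.9;-0.095 0.004 0.382 0 0 0 0.9;-0.095 0.004 0.382 0 0 0 0.9",
)

```text
clock: 35.3
eef_pos: [558.8, 129.4, 118.5]
tool_rot: [-3.138, -0.269, 0.094]
force: [0.0, -0.8, -1.8]
width: 13.2
gripper_force: 59.5
```

```bash
python3 - <<'E'
from chk import *
R0=lambda y:scoopT([0,0,0],y,0)[:3,:3]
print("scoop",(T@TS)[:3,3])
T=rel(T,T[:3,3]-[0,0,T[2,3]-102],R0(.1))
E
```

```text
[558.806 129.427 118.454] [-3.138 -0.269  0.094] [-0.719  0.632  0.612  2.104 -0.979  0.375 -0.825] [ 0.01  -0.792 -1.827] 35.3
lip-F [260.995 476.33   99.889] pitch -0.20490900133842976 yaw 0.09377520184187296 roll 0.00044759871366516836
scoop [618.804 134.549  72.553]
[-0.015  0.     0.053  0.001 -0.002 -0.004]
```

Emit:
move_arm(
  rows="-0.004 0 0.016 0 0 0 0.9;-0.008 0 0.03 0 0 0 0.9;-0.012 0 0.042 0 0 0 0.9;-0.014 0 0.05 0 0 0 0.9;-0.015 0 0.053 0 0 0 0.9;-0.015 0 0.053 0 0 0 0.9;-0.015 0 0.053 0 0 0 0.9",
)

```text
clock: 35.88
eef_pos: [558.2, 132.7, 101.4]
tool_rot: [-3.137, -0.269, 0.099]
force: [-0.8, -0.2, 0.2]
width: 13.0
gripper_force: 59.9
```

Emit:
move_arm(
  rows="0 0 0.001 0 0 0 0.8;0 0 0.001 0 0 0 0.6;0 0 0.001 0 0 0 0.4;0 0 0.001 0 0 0 0.2;0 0 0.001 0 0 0 0;0 0 0.001 0 0 0 0;0 0 0.001 0 0 0 0;0 0 -0.06 0 0 0 0;0 0 -0.14 0 0 0 0;0 0 -0.24 0 0 0 0;0 0 -0.3 0 0 0 0;0 0 -0.3 0 0 0 0",
)

```text
clock: 36.88
eef_pos: [535.7, 129.7, 191.0]
tool_rot: [-3.136, -0.273, 0.098]
force: [0.6, 0.8, 0.2]
width: 42.4
gripper_force: 0.0
```

```bash
python3 - <<'E'
from plan import *
from scoop import *
T=toolT();print(T[:3,3],read_state()["width"]);c=snap("wrist","w14.png");G=grad("w14");snap("scene","s14.png");snap("side","d14.png")
b=[(600,640),(110,160),(-.05,.3)]
print(best(lambda p:-sc(G,c,p),b,(1,2)));print(best(lambda p:-sc(G,c,p)-sc(grad_s,SC,p),b,(1,2)) if (grad_s:=grad("s14")) is not None else 0)
Rd=R.from_euler('xyz',[np.pi,0,.3]).as_matrix()
T=rel(T,[520,60,270],R.from_euler('xyz',[np.pi,0,.1]).as_matrix());T=rel(T,[500,-150,290],Rd);T=rel(T,[435,-335,290],Rd)
E
```

```text
[535.677 129.745 191.048] 42.42555137015728
(array([618.029, 139.235,   0.1  ]), np.float64(-14.125440441372163))
(array([617.599, 139.158,   0.1  ]), np.float64(-26.560306396647054))
[-0.001  0.225 -0.275 -0.003 -0.174 -0.001]
[-0.136  0.69  -0.067 -0.     0.    -0.127]
[-0.389  0.525  0.     0.     0.     0.   ]
```

```bash
python3 - <<'E'
from plan import *
T=toolT();f=lambda y:R.from_euler('xyz',[np.pi,0,y]).as_matrix()
T=rel(T,[520,40,280],f(.1));T=rel(T,[480,-200,290],f(.3));T=rel(T,[384,-354,290],f(.3))
E
```

```text
[ 0.008  0.293 -0.319 -0.003 -0.17  -0.   ]
[-0.212  0.783 -0.033 -0.     0.    -0.127]
[-0.457  0.396  0.     0.     0.     0.   ]
```

Emit:
move_arm(
  rows="0 0 -0.1 0 0 0 0;0 0 -0.2 0 -0.04 0 0;0 0.05 -0.28 0 -0.1 0 0;0 0.13 -0.319 0 -0.17 0 0;0.008 0.21 -0.319 0 -0.17 0 0;0.008 0.293 -0.319 0 -0.17 0 0;0.008 0.293 -0.319 0 -0.17 0 0",
)

```text
clock: 37.62
eef_pos: [520.7, 33.6, 280.0]
tool_rot: [-3.141, -0.001, 0.092]
force: [-0.9, -0.7, 0.7]
width: 42.5
gripper_force: 0.0
```

Emit:
move_arm(
  rows="-0.03 0.1 -0.01 0 0 -0.03 0;-0.06 0.2 -0.02 0 0 -0.06 0;-0.09 0.31 -0.03 0 0 -0.09 0;-0.12 0.42 -0.033 0 0 -0.127 0;-0.15 0.54 -0.033 0 0 -0.127 0;-0.18 0.66 -0.033 0 0 -0.127 0;-0.212 0.783 -0.033 0 0 -0.127 0;-0.212 0.783 -0.033 0 0 -0.127 0",
)

```text
clock: 38.28
eef_pos: [477.2, -209.5, 289.1]
tool_rot: [3.141, 0.0, 0.287]
force: [-1.1, -1.3, 0.9]
width: 42.8
gripper_force: 0.0
```

Emit:
move_arm(
  rows="-0.09 0.08 0 0 0 0 0;-0.18 0.16 0 0 0 0 0;-0.27 0.24 0 0 0 0 0;-0.36 0.32 0 0 0 0 0;-0.457 0.396 0 0 0 0 0;-0.457 0.396 0 0 0 0 0;-0.457 0.396 0 0 0 0 0;-0.457 0.396 0 0 0 0 0",
)

```text
clock: 38.95
eef_pos: [384.6, -353.5, 287.4]
tool_rot: [-3.135, -0.002, 0.299]
force: [0.2, 0.6, -0.8]
width: 42.4
gripper_force: 0.0
```

```bash
python3 - <<'E'
from fun import *
x=rimfit('w15',145,[(435,470),(-350,-315)])
c,T=pickle.load(open("w15.pkl","rb"));im=cv2.imread("pics/w15.png",0)
u=proj(c,[[x[0],x[1],97]])[0];print(u,proj(c,[[x[0]+20,x[1],97]])[0])
u=u.astype(int);sl=np.s_[u[1]-32:u[1]+33:3,u[0]-32:u[0]+33:3];print(im[sl])
# bright specks on the dark bench near the block/balance: compare scene/side with start
for n,f0,f1 in(("scene","scene1","s14"),("side","side1","d14")):
    a=cv2.imread(f"pics/{f0}.png",0).astype(int);b=cv2.imread(f"pics/{f1}.png",0).astype(int)
    m=((b-a>70)&(b>120)).astype(np.uint8);k,_,st,ce=cv2.connectedComponentsWithStats(m)
    print(n,[(ce[i].round().astype(int).tolist(),int(st[i,4])) for i in range(1,k) if st[i,4]>12])
E
```

```text
[ 384.648 -353.488  287.37 ] [-3.135 -0.002  0.301] 42.588669687356294 0.0
rim [ 451.799 -333.203  143.119] -21.33454192634681 rel TCP [67.151 20.285]
[325.999 123.26 ] [333.234  99.035]
[[159 160 158 182 181 181 184 197 217 223 221 221 222 222 220 214 213 216 217 220 221 221]
 [163 158 160 158 180 177 225 220 216 196 200 210 204 196 220 221 222 217 219 220 221 222]
 [162 160 160 160 171 222 215 194 230 222 188 194 202 216 224 207 223 222 220 222 224 224]
 [162 162 159 161 231 193 222 195 145 150 159 164 163 156 143 208 220 216 222 223 224 225]
 [163 161 161 167 210 230 163 140 126 159 160 162 174 163 163 151 177 225 221 222 225 227]
 [163 161 168 167 239 139 159 152 128 157 160 161 162 163 159 155 128 186 217 225 222 229]
 [159 161 206 180 197 156 162 164 162 135 156 157 163 160 157 131 130 133 210 209 223 229]
 [161 168 216 227 144 164 166 163 163 157 145 156 156 154 137 130 129 128 208 220 226 221]
 [163 167 158 213 162 166 167 166 159 159 129 128 131 126 131 130 129 129 136 233 230 222]
 [162 170 155 168 162 163 164 164 163 159 125 122 127 130 130 126 126 130 124 203 209 221]
 [1
[... 1052 characters left out ...]
222 222 223 226 229 230 229 232 231]]
scene [([301, 18], 407), ([317, 35], 51), ([277, 47], 95), ([381, 88], 51), ([343, 197], 138), ([125, 221], 3132), ([377, 220], 206), ([391, 240], 61), ([146, 328], 403), ([147, 384], 101)]
side [([68, 1], 40), ([247, 8], 620), ([112, 22], 832), ([196, 30], 598), ([387, 34], 120), ([3, 36], 45), ([373, 59], 757), ([5, 67], 120), ([371, 109], 315), ([250, 120], 460), ([346, 120], 14), ([357, 155], 1151), ([256, 138], 32), ([356, 137], 22), ([68, 147], 338), ([328, 190], 80), ([307, 195], 42), ([281, 197], 43), ([344, 204], 14), ([436, 331], 144), ([339, 364], 2010), ([454, 359], 31), ([328, 391], 358), ([355, 409], 22), ([483, 412], 13), ([480, 476], 13)]
```

```bash
python3 -c "
from cell import *
print(read_state()['clock'],finish_job())"
```

```text
the job is handed in; nothing more can be done
39.0 None
```

The job is handed in at 39 s of the 72 s allowed: the jar is in the pocket, the funnel is seated, all five balls are visible in the jar through the funnel, the emptied scoop is back mid-pan, and everything is released. No verdict came back, so this rests on my own camera and force readings.

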